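Make up two service trays for the burger counter

TASK

Make up the two service trays for the burger counter. Red tray: the red sauce bottle on the round pad and the wooden pepper mill on the square pad. Blue tray: the yellow sauce bottle on the round pad, and on the square pad the steel cup with the green beaker nested fully down inside it; everything upright and in the middle of its pad, and the white bottle, black mill and ramekin left standing where they are.

Things in the scene. Friction and masses are not known exactly. Their poses are not given: they have to be found in the camera images.
- red_bottle: Squeeze sauce bottle with a red body and a white nozzle, loose, standing upright, about 200 g. Body: straight cylinder 50 mm in diameter up to 88 mm, then a short shoulder and a narrow nozzle; 120 mm tall in all. Origin at the centre of its underside, z up.
- yellow_bottle: Squeeze sauce bottle with a yellow body and a white nozzle, loose, standing upright, about 200 g. Body: straight cylinder 50 mm in diameter up to 88 mm, then a short shoulder and a narrow nozzle; 120 mm tall in all. Origin at the centre of its underside, z up.
- wood_mill: Pepper mill, brown wood, loose, upright, about 180 g, round, 115 mm tall: foot 48 mm across, waist 36 mm across (34 to 58 mm up), head a straight cylinder 46 mm across from 68 to 100 mm up, small steel button on top. Origin at the centre of its underside, z up.
- steel_cup: Tapered open metal cup, silver grey, loose, upright, mouth up, about 150 g: 80 mm tall, outside diameter 48 mm at the foot and 62 mm at the rim, wall 3 mm, floor 4 mm thick; the inside is 42 mm wide at the floor and 56 mm at the mouth. Origin at the centre of its underside, z up.
- green_beaker: Tapered open green plastic beaker, loose, upright, about 60 g: 120 mm tall, outside diameter 35 mm at the foot and 50 mm at the rim, wall 2.5 mm. Fully nested it stands on the cup's floor, 4 mm above the cup's underside, with 3 mm of play all round at the foot, 44 mm showing above the cup's rim. Origin at the centre of its underside, z up.
- red_tray: Red plastic tray, fixed, 250 x 150 mm, rim 15 mm high and 5 mm thick; left or right of the stock, round pad at the end far from the robot. Origin: centre of its underside, on the bench. Two white pads, tops 7 mm above the origin: round, 80 mm in diameter, centred at x = +62 mm, y = 0; square, 78 mm, centred at x = -62 mm, y = 0 (tray frame: x along its length towards the round pad, z up).
- blue_tray: Blue plastic tray, fixed, 250 x 150 mm, rim 15 mm high and 5 mm thick; on the other side from the red one, round pad at the end near the robot. Origin: centre of its underside, on the bench. Two white pads, tops 7 mm above the origin: round, 80 mm in diameter, centred at x = +62 mm, y = 0; square, 78 mm, centred at x = -62 mm, y = 0 (tray frame: x along its length towards the round pad, z up).
- white_bottle: Squeeze sauce bottle with a white body and a black nozzle, loose, standing upright, about 200 g. Body: straight cylinder 50 mm in diameter up to 88 mm, then a short shoulder and a narrow nozzle; 120 mm tall in all. Origin at the centre of its underside, z up. NOT part of any kit: it stays where it stands.
- black_mill: Pepper mill, black plastic, loose, upright, about 180 g, round, 115 mm tall: foot 48 mm across, waist 36 mm across (34 to 58 mm up), head a straight cylinder 46 mm across from 68 to 100 mm up, small steel button on top. Origin at the centre of its underside, z up. NOT part of any kit: it stays where it stands.
- ramekin: Small white ceramic bowl, 64 mm across the rim and 35 mm tall, loose, about 120 g. Origin at the centre of its underside, z up. NOT part of any kit: it stays where it stands.
Not all that is in view belongs to the job. What is shaped like the wood_mill but purple is not meant.

How it is judged:
By the outcome, as a careful person would: the job done as asked, in the order asked, and still so for the second after the job is handed in, with the robot touching nothing.
It also fails if it takes over 144 s, if anything falls off the work surface, if the arm or the gripper's body presses on something with over 40 N, if the wrist force passes 120 N, or if a joint passes its speed limit or range.

ROBOT

A 6-joint arm with a two-finger parallel gripper is mounted at the origin on the work surface. World frame = base frame: x ahead of the robot, y to its left, z up, the work surface at z = 0. Lengths are in m, angles in rad, forces in N, time in s.
With the tool pointing down it reaches from about 0.35 to 0.95 m from the base axis. Payload 17.4 kg.
Tool frame: the origin (TCP) lies on the centre line of the jaws, within the pads' length; the fingertips stand 22 mm ahead of it and the grasp point (between the pads) lies 3 mm ahead of it; z points along the fingers, y is the direction in which the jaws open and shut (so a half turn about z gives the same grasp; the last joint's range is limited). The gripper opens to 93 mm and grips with 3 to 60 N. Pads are 15 mm wide; open, the fingers measure 128 mm over their backs; the gripper's body (75 mm by 188 mm) begins 65 mm behind the grasp point.
Start: joints at [1.286, 0.116, 1.442, -0, 1.584, -0.038], TCP at [0.165, 0.655, 0.241] pointing down, gripper open.
Joint ranges: [-2.83, 2.83], [-0.83, 2.19], [0.07, 2.5], [-1.14, 4.28], [0.01, 3], [-2.97, 2.97]. Speed limits (rad/s): [1.89, 1.89, 2.22, 3.14, 3.14, 3.14].

INTERFACE

Orientations are given as [roll, pitch, yaw] about the fixed x, y, z axes, in that order (R = Rz(yaw) Ry(pitch) Rx(roll)).
In Python, from workcell import telemetry, optics, order gives the robot as it stands. The module is installed in compiled form; this text tells all that it offers.
- The arm moves only by the tool move_arm, never from a script. Its argument "deltas" is a list of rows, each a list of 3 entries, a list of its own where there are three numbers: the shift along the tool's x, y, z in m, then the turn, a rotation vector about the tool's x, y, z in rad, then the opening, from 0 (shut) to 1 (fully open). In form: [[[x, y, z], [ax, ay, az], jaw], ...]. A call has 1 to 5 rows; each row is the pose to reach, as a shift and turn from the pose commanded when the call began, along the tool's axes at that moment; what a row does not reach only later rows make up. A row lasts 1/10 s, in which the tool goes at most 50 mm and 8.59 degrees, less where a joint would pass 70% of its speed; a pose out of reach is approached as far as the arm can. A call with a gripper value outside its range is refused whole. The fingers move at their own pace and stop on an object; "grip_force" is the grip in N (left out, the last holds). Time passes only in rows, so rows that repeat a pose let the fingers close. It gives the time, the measured TCP pose, the force and the opening at its end, in the units of the state.
- telemetry.get_state(): the state, without advancing time (a new reading comes with each control period).
- optics.read_camera(name): name is "side" or "top"; returns a dict with "frame" (420x560x3 uint8, blue, green, red), "fovy" (degrees; the focal length in pixels is half the picture's height over the tangent of half this angle, whatever the lens; pixels are square), "cx", "cy" (the principal point, pixels), "dist_coeffs" ([k1, k2, p1, p2, k3] as OpenCV has them; the pictures are not rectified), "camera_from_world" (4x4, takes a point from world to camera coordinates). Camera axes: x right, y up, looking along -z (the intrinsics and any distortion apply to the point x, -y, -z); pixel columns grow to the right and rows downward; lengths in m; the calibration is good to about 2 mm. A picture is of the moment at which its call begins. There is no depth.
- order.finish_job(): hands the job in, once; it reports no verdict.
The state is a dict: "time": time; "joints": joint angles; "joint_velocities": joint speeds; "effort": joint torques, N m; "tcp_pos": TCP position; "tcp_rot": TCP orientation; "force": force on the tool from outside, world axes, zero at the start; "moment": the same for the moment, N m; "finger_gap": opening from 0.0 (shut) to 1.0 (fully open).
Only numpy, scipy, OpenCV 4.12 (cv2) and the standard library are available. Lean on these libraries where they do the work, as an engineer would, in place of code of your own. Each camera call takes 0.05 s, during which the arm holds its last target.

## Working session

There is one attempt and no reset: what is moved stays moved. The work goes in short steps, Python scripts to look and compute and a tool call to move; the robot and the scene stay as the last step left them, time stands still between calls to the robot, and variables do not carry over. Pictures are saved under pics/ and viewed, and the job is handed in when it is done.

Besides the shell and the picture viewer there is one more tool, called after "Request:" as name([rows], argument=value, ...), one row to a line, values as JSON. move_arm: Moves the arm, as the interface text tells. Its arguments: {"type":"object","properties":{"deltas":{"type":"array","items":{"type":"array"}},"grip_force":{"type":"number"}},"required":["deltas"]}

```bash
mkdir -p pics; ls; python3 - <<'E'
from workcell import telemetry, optics
import cv2
s=telemetry.get_state();print(s)
for n in("side","top"):
    c=optics.read_camera(n);cv2.imwrite(f"pics/{n}0.png",c["frame"])
    print(n,c["fovy"],c["cx"],c["cy"],c["dist_coeffs"],c["camera_from_world"])
E
```

```text
pics
{'time': 0.0, 'joints': array([ 1.28621414e+00,  1.16488125e-01,  1.44223039e+00, -2.71640787e-05,
        1.58400213e+00, -3.77946436e-02]), 'joint_velocities': array([ 1.18677800e-03,  2.12063938e-04, -7.00575712e-05, -1.39417516e-03,
        2.32747011e-04,  2.21068946e-04]), 'effort': array([-5.77294151e-03, -7.21223617e+01, -6.22609019e+01,  7.76842679e-02,
        2.36006471e-02, -5.24878726e-05]), 'tcp_pos': array([0.16486112, 0.65438433, 0.23992538]), 'tcp_rot': array([-3.14046444e+00, -1.54792937e-05,  2.89480476e+00]), 'force': array([-0.9124461 , -0.41180895,  0.28871254]), 'moment': array([-0.04523084,  0.05981231, -0.00719226]), 'finger_gap': 1.0045347926436012}
side 45.928177602237895 283.5073848099853 210.9171307784226 [0.02694663 0.         0.         0.         0.        ] [[ 0.98805319 -0.15394334 -0.00723461 -0.50807293]
 [ 0.10873268  0.66307253  0.74061598 -0.0739694 ]
 [-0.10921583 -0.73255462  0.6718896  -1.02522436]
 [ 0.          0.          0.          1.        ]]
top 57.88275038087617 276.22557552821155 206.9771916308935 [-0.01889022  0.          0.          0.          0.        ] [[ 0.00894955 -0.99990346 -0.01062936 -0.012195  ]
 [ 0.98988161  0.00735347  0.14170505 -0.5210256 ]
 [-0.14161321 -0.01179001  0.98985186 -0.79261132]
 [ 0.          0.          0.          1.        ]]
```

View pics/side0.png

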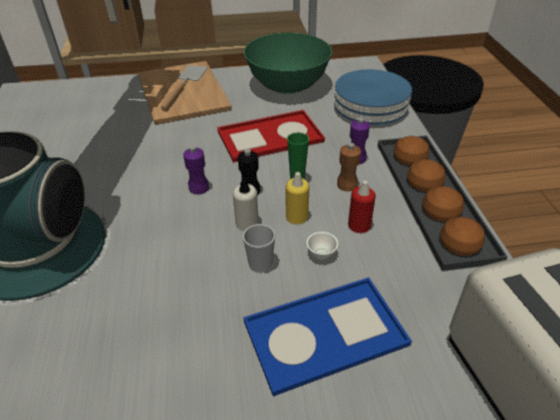

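View pics/top0.png

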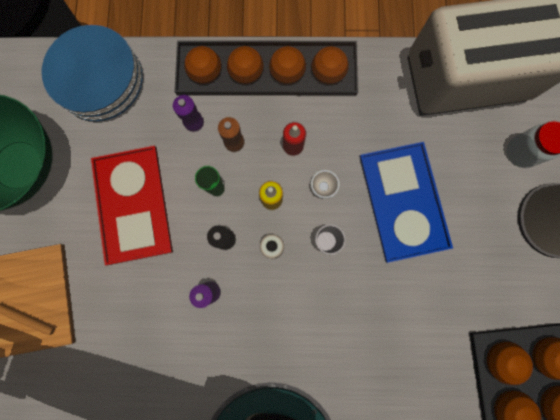

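```bash
cat > h.py <<'E'
from workcell import telemetry, optics
import cv2, numpy as np
def shot(n,save=None):
    c=optics.read_camera(n)
    if save: cv2.imwrite(f"pics/{save}.png",c["frame"])
    return c
def K(c):
    f=c["frame"].shape[0]/2/np.tan(np.radians(c["fovy"]/2))
    return np.array([[f,0,c["cx"]],[0,f,c["cy"]],[0,0,1]])
F=np.diag([1,-1,-1.])
def ray(c,p):
    u=cv2.undistortPoints(np.array([[p]],float),K(c),np.array(c["dist_coeffs"]))[0,0]
    M=np.array(c["camera_from_world"]);R,t=M[:3,:3],M[:3,3]
    return -R.T@t, R.T@(F@np.array([u[0],u[1],1]))
def plane(c,p,z):
    o,d=ray(c,p);return o+d*(z-o[2])/d[2]
def proj(c,P):
    M=np.array(c["camera_from_world"])
    R=F@M[:3,:3];t=F@M[:3,3]
    return cv2.projectPoints(np.array(P,float).reshape(-1,1,3),cv2.Rodrigues(R)[0],t,K(c),np.array(c["dist_coeffs"]))[0].reshape(-1,2)
def tri(c1,p1,c2,p2):
    o1,d1=ray(c1,p1);o2,d2=ray(c2,p2)
    A=np.stack([d1,-d2],1);s=np.linalg.lstsq(A,o2-o1,rcond=None)[0]
    a=o1+s[0]*d1;b=o2+s[1]*d2
    return (a+b)/2,np.linalg.norm(a-b)
def crop(c,x0,y0,x1,y1,k,name):
    cv2.imwrite(f"pics/{name}.png",cv2.resize(c["frame"][y0:y1,x0:x1],None,fx=k,fy=k,interpolation=cv2.INTER_CUBIC))
E
python3 - <<'E'
from h import *
t=shot("top");s=shot("side")
crop(t,170,85,350,320,2.5,"tc"); crop(s,170,110,390,280,3.6,"sc")
for c in (t,s):
    print(ray(c,(280,210))[0])
# trays: colour masks, pads
for n,c in(("t",t),("s",s)):
    hsv=cv2.cvtColor(c["frame"],cv2.COLOR_BGR2HSV)
    for col,lo,hi in(("red",(0,150,60),(8,255,255)),("blue",(105,150,60),(125,255,255))):
        m=cv2.inRange(hsv,lo,hi)
        if col=="red": m|=cv2.inRange(hsv,(172,150,60),(180,255,255))
        cs,h=cv2.findContours(m,cv2.RETR_CCOMP,cv2.CHAIN_APPROX_NONE)
        i=max(range(len(cs)),key=lambda i:cv2.contourArea(cs[i]) if h[0][i][3]<0 else 0)
        print(n,col,cv2.minAreaRect(cs[i]))
        for j,x in enumerate(cs):
            if h[0][j][3]==i and cv2.contourArea(x)>200:
                M=cv2.moments(x);p=(M['m10']/M['m00'],M['m01']/M['m00'])
                print('  pad',p,cv2.contourArea(x),plane(c,p,.007))
E
```

```text
[ 0.40361857 -0.01770737  0.85827012]
[ 0.39807524 -0.78020021  0.73994479]
t red ((129.84005737304688, 205.02481079101562), (110.16435241699219, 67.92843627929688), 81.17961883544922)
  pad (134.91556562224739, 231.00541084686043) 1324.5 [0.46819755 0.3112016  0.007     ]
  pad (127.28685976108656, 178.3002781868761) 1018.5 [0.5896596  0.33651978 0.007     ]
t blue ((405.9706726074219, 201.38235473632812), (111.32384490966797, 67.18236541748047), 75.96376037597656)
  pad (411.50426608821397, 227.65668835864062) 1152.5 [ 0.48078467 -0.31156226  0.007     ]
  pad (397.68276972624795, 174.79313761922458) 1345.5 [ 0.60189535 -0.28495138  0.007     ]
s red ((270.8444519042969, 134.69566345214844), (35.723602294921875, 101.70430755615234), 78.51800537109375)
s blue ((327.1460266113281, 330.702392578125), (82.92625427246094, 148.84751892089844), 69.61083221435547)
  pad (291.9023433763749, 343.13696795791486) 1742.5 [ 0.47983974 -0.31357318  0.007     ]
  pad (357.0651331093306, 320.92254673903676) 1934.5 [ 0.60078334 -0.28734686  0.007     ]
```

View pics/tc.png

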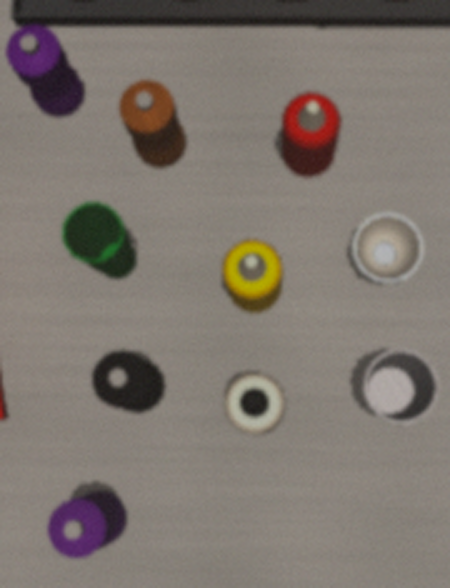

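View pics/sc.png

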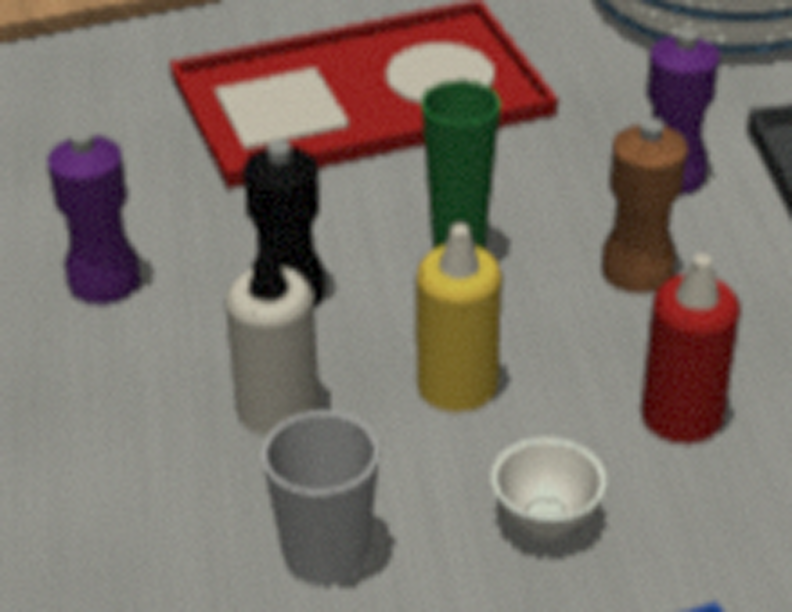

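```bash
python3 - <<'E'
from h import *
t=shot("top");s=shot("side")
T=lambda x,y:(170+x/2.5-.3,85+y/2.5-.3)
S=lambda x,y:(170+x/3.6-.36,110+y/3.6-.36)
for n,a,b,z in [("red",(312,107),(703,261),.12),("yel",(252,262),(460,229),.12),("wood",(145,100),(652,130),.114),
  ("cup",(399,385),(320,453),.08),("beaker",(95,234),(461,106),.12),("white",(254,402),(264,262),.12),("black",(117,377),(279,150),.114),
  ("ramekin",(388,248),(548,481),.035),("purA",(30,42),(685,42),.114),("purB",(72,530),(83,144),.114)]:
    p,e=tri(t,T(*a),s,S(*b))
    print(n,"tri",p.round(4),"e %.4f"%e,"top",plane(t,T(*a),z)[:2].round(4),"side",plane(s,S(*b),z)[:2].round(4))
hs=cv2.cvtColor(t["frame"],cv2.COLOR_BGR2HSV)
g=cv2.inRange(cv2.cvtColor(s["frame"],cv2.COLOR_BGR2HSV),(0,0,110),(180,90,255))
roi=np.zeros_like(g);roi[112:158,222:318]=255
cs,_=cv2.findContours(cv2.bitwise_and(g,roi),cv2.RETR_EXTERNAL,cv2.CHAIN_APPROX_NONE)
for x in cs:
    a=cv2.contourArea(x)
    if a>100:
        M=cv2.moments(x);p=(M['m10']/a,M['m01']/a);print("redpad side",p,a,plane(s,p,.007))
E
```

```text
red tri [ 0.6723 -0.0445  0.1184] e 0.0007 top [ 0.6721 -0.0445] side [ 0.6713 -0.0465]
yel tri [0.544  0.0027 0.1207] e 0.0002 top [0.5441 0.0027] side [0.5443 0.0036]
wood tri [0.6799 0.0925 0.1113] e 0.0013 top [0.6796 0.0921] side [0.678  0.0885]
cup tri [ 0.4496 -0.1179  0.077 ] e 0.0018 top [ 0.4503 -0.1175] side [ 0.4484 -0.121 ]
beaker tri [0.5668 0.1286 0.1171] e 0.0005 top [0.5659 0.128 ] side [0.5663 0.1245]
white tri [4.333e-01 1.000e-04 1.136e-01] e 0.0015 top [ 0.4338 -0.    ] side [ 0.4323 -0.0079]
black tri [0.4523 0.1083 0.1117] e 0.0010 top [0.4527 0.1079] side [0.4516 0.105 ]
ramekin tri [ 0.5738 -0.1152  0.0324] e 0.0008 top [ 0.5736 -0.1149] side [ 0.5727 -0.1177]
purA tri [0.7293 0.1904 0.109 ] e 0.0045 top [0.7296 0.1891] side [0.7242 0.1815]
purB tri [0.3343 0.1405 0.1072] e 0.0004 top [0.3347 0.139 ] side [0.3352 0.1305]
redpad side (312.5431547619047, 150.9985119047619) 112.0 [0.6247136 0.2304901 0.007    ]
redpad side (247.56192358366272, 139.8741765480896) 506.0 [0.46702675 0.30727469 0.007     ]
redpad side (290.70062252405205, 128.74419920769665) 294.5 [0.58696892 0.34090419 0.007     ]
redpad side (243.45128205128202, 116.38145956607495) 422.5 [0.46742511 0.42432059 0.007     ]
```

```bash
cat > d.py <<'E'
import sys
from h import *
from scipy.spatial.transform import Rotation as Ro
s=telemetry.get_state()
p=np.array(s["tcp_pos"]);R=Ro.from_euler("xyz",s["tcp_rot"])
yaw=np.pi/2
T=Ro.from_euler("xyz",[np.pi,0,yaw])
print("t %.2f"%s["time"],"tcp",p.round(4),"rot",np.round(s["tcp_rot"],4),"F",np.round(s["force"],1),"gap %.3f"%s["finger_gap"],"q",np.round(s["joints"],2))
a=[float(v) for v in sys.argv[1:]]
for i in range(0,len(a),3):
    t=np.array(a[i:i+3])
    print("->",t,"delta",R.inv().apply(t-p).round(4),"rotvec",(R.inv()*T).as_rotvec().round(4))
E
python3 d.py 0.165 0.45 0.25 .672 -.0445 .25
```

```text
t 0.30 tcp [0.1649 0.6545 0.2404] rot [-3.1412 -0.      2.8948] F [0.3 0.3 0.1] gap 0.998 q [ 1.29  0.12  1.44  0.    1.58 -0.04]
-> [0.165 0.45  0.25 ] delta [-0.05   -0.1983 -0.0095] rotvec [-4.000e-04  2.000e-04  1.324e+00]
-> [ 0.672  -0.0445  0.25  ] delta [-0.6625 -0.5539 -0.0094] rotvec [-4.000e-04  2.000e-04  1.324e+00]
```

Request:
move_arm([
  [[-0.03, -0.025, -0.01], [0, 0, 0.13], 1],
  [[-0.06, -0.05, -0.01], [0, 0, 0.26], 1],
  [[-0.09, -0.075, -0.01], [0, 0, 0.39], 1],
  [[-0.12, -0.1, -0.01], [0, 0, 0.52], 1],
  [[-0.15, -0.125, -0.01], [0, 0, 0.65], 1],
], grip_force=25)

```text
time: 0.8
tcp_pos: [0.2805, 0.4953, 0.2507]
tcp_rot: [3.141, -0.0, 2.24]
force: [1.1, 0.9, -0.2]
finger_gap: 1.001
```

```bash
python3 d.py .672 -.0445 .25
```

```text
t 0.80 tcp [0.2805 0.4953 0.2507] rot [ 3.1414 -0.      2.2397] F [ 1.1  0.9 -0.2] gap 1.001 q [ 1.01 -0.12  1.66 -0.    1.6   0.34]
-> [ 0.672  -0.0445  0.25  ] delta [-0.6663 -0.0276  0.0007] rotvec [ 2.000e-04 -1.000e-04  6.689e-01]
```

Request:
move_arm([
  [[-0.045, 0, 0], [0, 0, 0.14], 1],
  [[-0.09, 0, 0], [0, 0, 0.28], 1],
  [[-0.135, -0.005, 0], [0, 0, 0.42], 1],
  [[-0.18, -0.01, 0], [0, 0, 0.55], 1],
  [[-0.225, -0.01, 0], [0, 0, 0.667], 1],
])

```text
time: 1.3
tcp_pos: [0.4129, 0.3129, 0.251]
tcp_rot: [3.141, -0.0, 1.573]
force: [0.1, 1.2, 0.0]
finger_gap: 1.001
```

```bash
python3 d.py .672 -.0445 .25
```

```text
t 1.30 tcp [0.4129 0.3129 0.251 ] rot [ 3.1410e+00 -4.0000e-04  1.5727e+00] F [0.1 1.2 0. ] gap 1.001 q [ 0.6  -0.23  1.76  0.    1.61  0.6 ]
-> [ 0.672  -0.0445  0.25  ] delta [-0.3579  0.2584  0.001 ] rotvec [ 0.0006 -0.0004  0.0019]
```

Request:
move_arm([
  [[-0.035, 0.025, 0], [0, 0, 0], 1],
  [[-0.07, 0.05, 0], [0, 0, 0], 1],
  [[-0.105, 0.075, 0], [0, 0, 0], 1],
  [[-0.14, 0.1, 0], [0, 0, 0], 1],
  [[-0.178, 0.129, 0], [0, 0, 0], 1],
])

```text
time: 1.8
tcp_pos: [0.5433, 0.1361, 0.2509]
tcp_rot: [3.141, -0.0, 1.578]
force: [-0.0, 0.7, -1.4]
finger_gap: 1.0
```

Request:
move_arm([
  [[-0.035, 0.025, 0], [0, 0, 0], 1],
  [[-0.07, 0.05, 0], [0, 0, 0], 1],
  [[-0.105, 0.075, 0], [0, 0, 0], 1],
  [[-0.14, 0.1, 0], [0, 0, 0], 1],
  [[-0.178, 0.129, 0], [0, 0, 0], 1],
])

```text
time: 2.3
tcp_pos: [0.6736, -0.041, 0.2508]
tcp_rot: [3.141, -0.0, 1.578]
force: [1.0, 0.9, -0.4]
finger_gap: 1.0
```

```bash
python3 d.py .672 -.0445 .068; python3 - <<'E'
from h import *
t=shot("top","top1");s=shot("side","side1")
E
```

```text
t 2.30 tcp [ 0.6736 -0.041   0.2508] rot [ 3.1412e+00 -1.0000e-04  1.5778e+00] F [ 1.   0.9 -0.4] gap 1.000 q [-0.1   0.11  1.43  0.    1.6  -0.11]
-> [ 0.672  -0.0445  0.068 ] delta [-0.0035 -0.0017  0.1828] rotvec [ 0.0004 -0.0001  0.007 ]
```

View pics/side1.png

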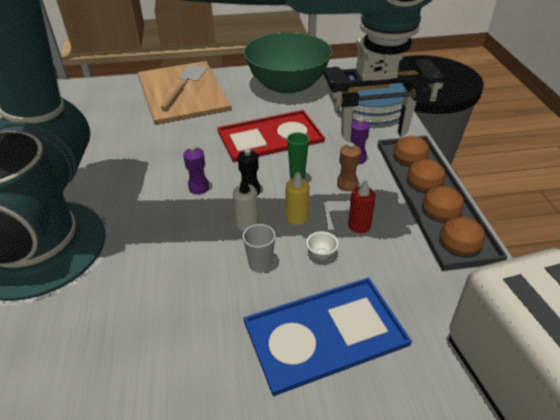

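The gripper hangs, jaws along x, over the red bottle (fingers at about pixels 348 and 408, row 130); everything else stands as before. Descending.

Request:
move_arm([
  [[-0.0035, -0.002, 0.04], [0, 0, 0.007], 1],
  [[-0.0035, -0.002, 0.08], [0, 0, 0.007], 1],
  [[-0.0035, -0.002, 0.12], [0, 0, 0.007], 1],
  [[-0.0035, -0.002, 0.16], [0, 0, 0.007], 1],
  [[-0.0035, -0.002, 0.182], [0, 0, 0.007], 1],
])

```text
time: 2.9
tcp_pos: [0.6693, -0.0425, 0.065]
tcp_rot: [-3.138, -0.0, 1.571]
force: [-0.3, 0.5, -0.0]
finger_gap: 1.001
```

Request:
move_arm([
  [[0, 0, 0], [0, 0, 0], 0.3],
  [[0, 0, 0], [0, 0, 0], 0.3],
  [[0, 0, 0], [0, 0, 0], 0.3],
  [[0, 0, 0], [0, 0, 0], 0.3],
  [[0, 0, 0], [0, 0, 0], 0.3],
])

```text
time: 3.4
tcp_pos: [0.6714, -0.0431, 0.0699]
tcp_rot: [3.14, 0.0, 1.571]
force: [-0.3, -0.8, 0.4]
finger_gap: 0.615
```

```bash
python3 d.py .672 -.0445 .235;python3 - <<'E'
from h import *
t=shot("top","top2");s=shot("side");crop(s,280,100,480,250,4,"side2")
E
```

```text
t 3.40 tcp [ 0.6714 -0.0431  0.0699] rot [3.1400e+00 2.0000e-04 1.5708e+00] F [-0.3 -0.8  0.4] gap 0.615 q [-0.1   0.2   1.63  0.    1.31 -0.1 ]
-> [ 0.672  -0.0445  0.235 ] delta [-0.0015  0.0009 -0.1651] rotvec [0.0016 0.0002 0.    ]
```

View pics/side2.png

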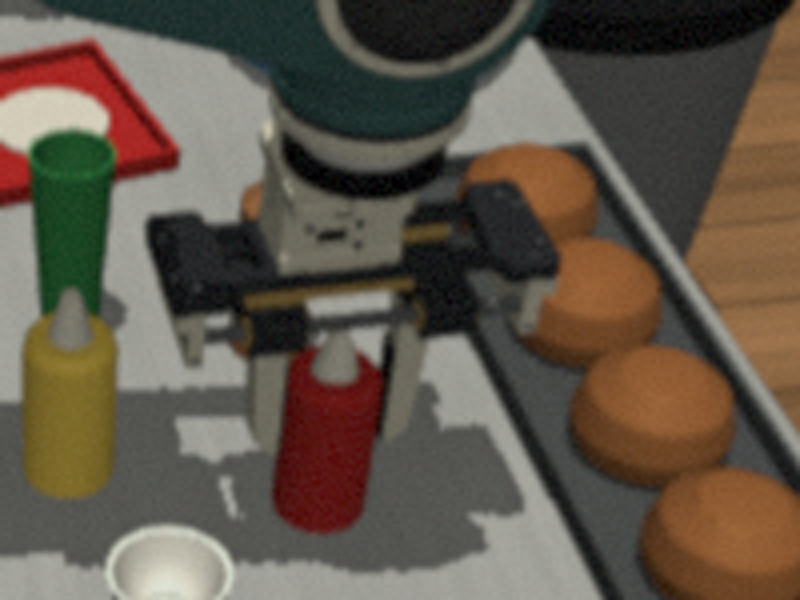

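Fingers straddle the red bottle (crop ~ (325,430)), still closing.

Request:
move_arm([
  [[-0.001, 0, 0], [0, 0, 0], 0.3],
  [[-0.001, 0, 0], [0, 0, 0], 0.3],
  [[-0.001, 0, 0], [0, 0, 0], 0.3],
])

```text
time: 3.8
tcp_pos: [0.6713, -0.0438, 0.0693]
tcp_rot: [3.141, -0.001, 1.571]
force: [-0.5, 2.6, 5.3]
finger_gap: 0.533
```

Request:
move_arm([
  [[0, 0, -0.02], [0, 0, 0], 0.3],
  [[0, 0, -0.05], [0, 0, 0], 0.3],
  [[0, 0, -0.09], [0, 0, 0], 0.3],
  [[0, 0, -0.13], [0, 0, 0], 0.3],
  [[0, 0, -0.165], [0, 0, 0], 0.3],
])

```text
time: 4.3
tcp_pos: [0.6707, -0.0442, 0.2354]
tcp_rot: [3.141, 0.0, 1.571]
force: [0.1, -0.2, -2.4]
finger_gap: 0.534
```

```bash
python3 d.py .589 .337 .235;python3 - <<'E'
from h import *
s=shot("side");crop(s,260,30,460,230,3,"side3")
E
```

```text
t 4.30 tcp [ 0.6707 -0.0442  0.2354] rot [3.1415e+00 2.0000e-04 1.5707e+00] F [ 0.1 -0.2 -2.4] gap 0.534 q [-0.1   0.11  1.46 -0.    1.58 -0.1 ]
-> [0.589 0.337 0.235] delta [ 3.812e-01 -8.180e-02  3.000e-04] rotvec [ 0.0001  0.0002 -0.0001]
```

View pics/side3.png

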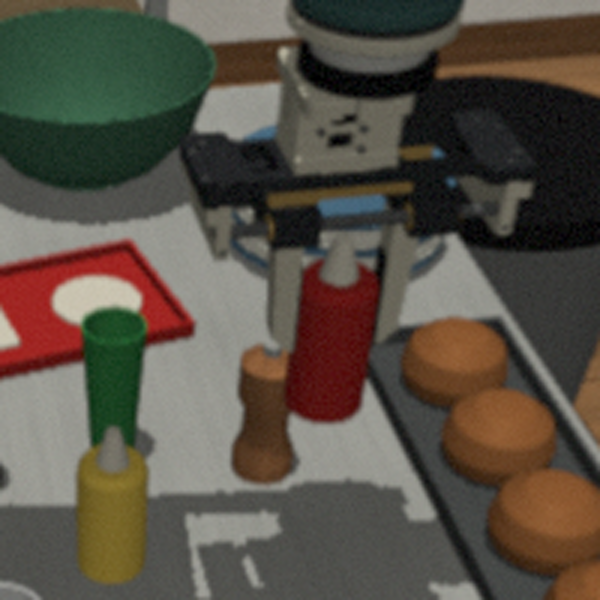

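The red bottle hangs upright in the jaws (crop (335,340)). Carrying it to the red tray.

Request:
move_arm([
  [[0.02, -0.004, 0], [0, 0, 0], 0.3],
  [[0.055, -0.012, 0], [0, 0, 0], 0.3],
  [[0.095, -0.02, 0], [0, 0, 0], 0.3],
  [[0.135, -0.028, 0], [0, 0, 0], 0.3],
  [[0.175, -0.037, 0], [0, 0, 0], 0.3],
])

```text
time: 4.85
tcp_pos: [0.6328, 0.1328, 0.2321]
tcp_rot: [-3.14, 0.0, 1.571]
force: [0.8, 0.2, -2.7]
finger_gap: 0.532
```

Request:
move_arm([
  [[0.04, -0.009, 0], [0, 0, 0], 0.3],
  [[0.08, -0.018, 0], [0, 0, 0], 0.3],
  [[0.12, -0.027, 0], [0, 0, 0], 0.3],
  [[0.16, -0.036, 0], [0, 0, 0], 0.3],
  [[0.19, -0.042, 0], [0, 0, 0], 0.3],
])

```text
time: 5.35
tcp_pos: [0.5903, 0.3235, 0.2321]
tcp_rot: [-3.14, 0.001, 1.572]
force: [0.3, -0.5, -2.6]
finger_gap: 0.531
```

```bash
python3 d.py .589 .337 .11;python3 - <<'E'
from h import *
s=shot("side","side4");t=shot("top","top4")
E
```

```text
t 5.35 tcp [0.5903 0.3235 0.2321] rot [-3.1397e+00  6.0000e-04  1.5720e+00] F [ 0.3 -0.5 -2.6] gap 0.531 q [0.46 0.12 1.46 0.   1.57 0.46]
-> [0.589 0.337 0.11 ] delta [ 0.0136 -0.0011  0.1221] rotvec [-0.0019  0.0006  0.0012]
```

View pics/side4.png

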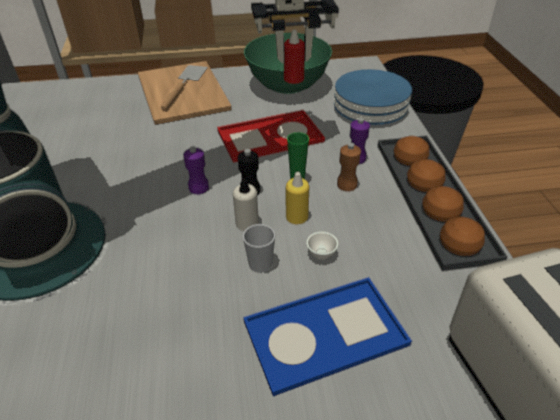

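Request:
move_arm([
  [[0.0125, -0.001, 0.03], [0, 0, 0], 0.3],
  [[0.0125, -0.001, 0.07], [0, 0, 0], 0.3],
  [[0.0125, -0.001, 0.11], [0, 0, 0], 0.3],
  [[0.0125, -0.001, 0.135], [0, 0, 0], 0.3],
  [[0.0125, -0.001, 0.142], [0, 0, 0], 0.3],
])

```text
time: 5.95
tcp_pos: [0.5891, 0.3324, 0.0871]
tcp_rot: [-3.136, 0.003, 1.571]
force: [0.4, 0.4, -2.0]
finger_gap: 0.532
```

```bash
python3 d.py .5895 .336 .0765
```

```text
t 5.95 tcp [0.5891 0.3324 0.0871] rot [-3.1362e+00  2.9000e-03  1.5707e+00] F [ 0.4  0.4 -2. ] gap 0.532 q [ 0.48  0.2   1.6  -0.    1.35  0.48]
-> [0.5895 0.336  0.0765] delta [0.0036 0.0004 0.0106] rotvec [-0.0054  0.0029 -0.0002]
```

Request:
move_arm([
  [[0, 0, 0], [0, 0, 0], 0.3],
  [[0, 0, 0], [0, 0, 0], 0.3],
])

```text
time: 6.15
tcp_pos: [0.5914, 0.3336, 0.0932]
tcp_rot: [3.14, -0.001, 1.571]
force: [1.4, 0.4, -1.8]
finger_gap: 0.535
```

```bash
python3 d.py .5895 .336 .0765
```

```text
t 6.15 tcp [0.5914 0.3336 0.0932] rot [ 3.1402e+00 -7.0000e-04  1.5707e+00] F [ 1.4  0.4 -1.8] gap 0.535 q [ 0.48  0.2   1.59 -0.    1.35  0.48]
-> [0.5895 0.336  0.0765] delta [ 0.0024 -0.002   0.0167] rotvec [ 0.0014 -0.0007 -0.0001]
```

Request:
move_arm([
  [[0.0025, -0.002, 0.004], [0, 0, 0], 0.3],
  [[0.0025, -0.002, 0.009], [0, 0, 0], 0.3],
  [[0.0025, -0.002, 0.013], [0, 0, 0], 0.3],
  [[0.0025, -0.002, 0.016], [0, 0, 0], 0.3],
  [[0.0025, -0.002, 0.016], [0, 0, 0], 0.3],
])

```text
time: 6.65
tcp_pos: [0.5891, 0.3361, 0.0762]
tcp_rot: [3.141, -0.0, 1.571]
force: [-1.3, 0.3, 3.6]
finger_gap: 0.535
```

```bash
python3 d.py .5895 .336 .0765
```

```text
t 6.65 tcp [0.5891 0.3361 0.0762] rot [ 3.1410e+00 -4.0000e-04  1.5708e+00] F [-1.3  0.3  3.6] gap 0.535 q [0.48 0.21 1.61 0.   1.32 0.48]
-> [0.5895 0.336  0.0765] delta [-0.0001  0.0004 -0.0003] rotvec [ 0.0006 -0.0004  0.    ]
```

Contact felt (upward force 3.6 N) at the expected height; release and rise.

Request:
move_arm([
  [[0, 0, 0], [0, 0, 0], 0.95],
  [[0, 0, 0], [0, 0, 0], 0.95],
  [[0, 0, 0], [0, 0, 0], 0.95],
  [[0, 0, 0], [0, 0, 0], 0.95],
  [[0, 0, 0], [0, 0, 0], 0.95],
])

```text
time: 7.15
tcp_pos: [0.589, 0.3359, 0.0756]
tcp_rot: [-3.142, 0.0, 1.571]
force: [-0.1, 0.3, 0.9]
finger_gap: 0.911
```

Request:
move_arm([
  [[0, 0, -0.02], [0, 0, 0], 0.95],
  [[0, 0, -0.06], [0, 0, 0], 0.95],
  [[0, 0, -0.1], [0, 0, 0], 0.95],
  [[0, 0, -0.14], [0, 0, 0], 0.95],
  [[0, 0, -0.165], [0, 0, 0], 0.95],
])

```text
time: 7.65
tcp_pos: [0.5892, 0.3361, 0.2443]
tcp_rot: [3.139, -0.001, 1.571]
force: [0.3, -0.8, -0.9]
finger_gap: 0.952
```

```bash
python3 d.py .6795 .0915 .24
```

```text
t 7.65 tcp [0.5892 0.3361 0.2443] rot [ 3.1388e+00 -1.5000e-03  1.5708e+00] F [ 0.3 -0.8 -0.9] gap 0.952 q [ 0.48  0.12  1.43 -0.    1.59  0.48]
-> [0.6795 0.0915 0.24  ] delta [-0.2446  0.0902  0.0042] rotvec [ 0.0028 -0.0015  0.    ]
```

Request:
move_arm([
  [[-0.045, 0.017, 0], [0, 0, 0], 0.9],
  [[-0.09, 0.034, 0], [0, 0, 0], 0.9],
  [[-0.135, 0.051, 0], [0, 0, 0], 0.9],
  [[-0.18, 0.067, 0], [0, 0, 0], 0.9],
  [[-0.22, 0.082, 0], [0, 0, 0], 0.9],
])

```text
time: 8.15
tcp_pos: [0.6714, 0.1137, 0.2408]
tcp_rot: [3.141, 0.0, 1.57]
force: [0.8, 1.7, -0.2]
finger_gap: 0.901
```

Request:
move_arm([
  [[-0.025, 0.008, 0], [0, 0, 0], 0.9],
  [[-0.025, 0.008, 0.03], [0, 0, 0], 0.9],
  [[-0.025, 0.008, 0.06], [0, 0, 0], 0.9],
  [[-0.025, 0.008, 0.08], [0, 0, 0], 0.9],
  [[-0.025, 0.008, 0.08], [0, 0, 0], 0.9],
])

```text
time: 8.65
tcp_pos: [0.6778, 0.0907, 0.1573]
tcp_rot: [-3.137, 0.0, 1.571]
force: [-0.7, 0.4, -1.1]
finger_gap: 0.903
```

```bash
python3 d.py .679 .0915 .087;python3 - <<'E'
from h import *
s=shot("side","side5");t=shot("top","top5")
E
```

```text
t 8.65 tcp [0.6778 0.0907 0.1573] rot [-3.1369e+00  5.0000e-04  1.5706e+00] F [-0.7  0.4 -1.1] gap 0.903 q [ 0.1   0.17  1.52 -0.    1.46  0.1 ]
-> [0.679  0.0915 0.087 ] delta [0.0008 0.0015 0.0703] rotvec [-0.0047  0.0005 -0.0002]
```

View pics/side5.png

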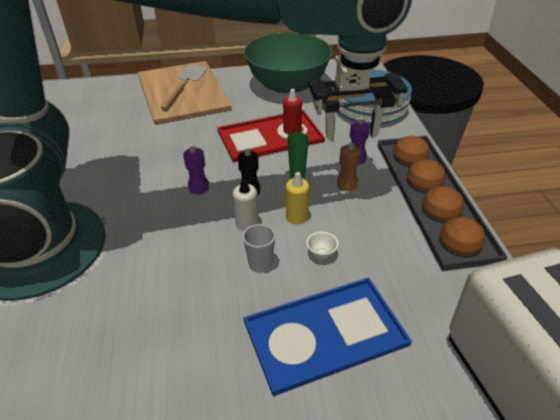

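Red bottle stands on the round pad (pixel (292,115)); gripper over the brown mill (348,165). Descending.

Request:
move_arm([
  [[0.001, 0, 0.02], [0, 0, 0], 0.9],
  [[0.001, 0, 0.045], [0, 0, 0], 0.9],
  [[0.001, 0, 0.065], [0, 0, 0], 0.7],
  [[0.001, 0, 0.073], [0, 0, 0], 0.5],
  [[0.001, 0, 0.073], [0, 0, 0], 0.25],
])

```text
time: 9.25
tcp_pos: [0.6791, 0.092, 0.088]
tcp_rot: [-3.142, 0.0, 1.571]
force: [-1.0, -0.3, -0.6]
finger_gap: 0.69
```

Request:
move_arm([
  [[0, 0, 0], [0, 0, 0], 0.25],
  [[0, 0, 0], [0, 0, 0], 0.25],
  [[0, 0, 0], [0, 0, 0], 0.25],
  [[0, 0, 0], [0, 0, 0], 0.25],
  [[0, 0, 0], [0, 0, 0], 0.25],
])

```text
time: 9.75
tcp_pos: [0.6795, 0.092, 0.0892]
tcp_rot: [3.14, -0.0, 1.571]
force: [-0.7, -0.7, 6.9]
finger_gap: 0.485
```

```bash
python3 d.py .679 .0915 .087
```

```text
t 9.75 tcp [0.6795 0.092  0.0892] rot [ 3.1396e+00 -2.0000e-04  1.5708e+00] F [-0.7 -0.7  6.9] gap 0.485 q [0.1  0.21 1.58 0.   1.34 0.1 ]
-> [0.679  0.0915 0.087 ] delta [-0.0005 -0.0005  0.0022] rotvec [ 0.002  -0.0002  0.    ]
```

Request:
move_arm([
  [[0, 0, -0.02], [0, 0, 0], 0.25],
  [[0, 0, -0.05], [0, 0, 0], 0.25],
  [[0, 0, -0.09], [0, 0, 0], 0.25],
  [[0, 0, -0.13], [0, 0, 0], 0.25],
  [[0, 0, -0.16], [0, 0, 0], 0.25],
])

```text
time: 10.25
tcp_pos: [0.679, 0.092, 0.2508]
tcp_rot: [3.14, -0.0, 1.571]
force: [-0.1, 0.3, -2.6]
finger_gap: 0.488
```

```bash
python3 d.py .4676 .309 .25;python3 - <<'E'
from h import *
s=shot("side");crop(s,260,30,460,230,3,"side6")
E
```

```text
t 10.25 tcp [0.679  0.092  0.2508] rot [ 3.1395e+00 -2.0000e-04  1.5708e+00] F [-0.1  0.3 -2.6] gap 0.488 q [ 0.1   0.13  1.41 -0.    1.6   0.1 ]
-> [0.4676 0.309  0.25  ] delta [ 0.217  -0.2114  0.0004] rotvec [ 0.0021 -0.0002  0.    ]
```

View pics/side6.png

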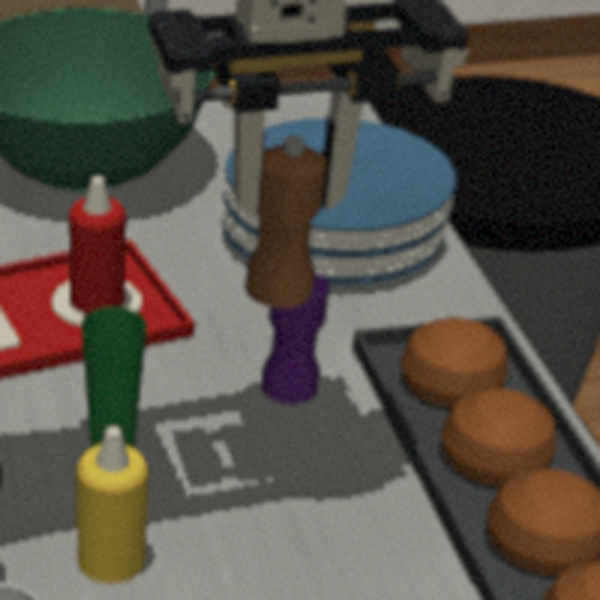

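The mill hangs upright (crop (288,225)); red bottle well inside its white disc.

Request:
move_arm([
  [[0.015, -0.015, 0], [0, 0, 0], 0.25],
  [[0.04, -0.04, 0], [0, 0, 0], 0.25],
  [[0.067, -0.065, 0], [0, 0, 0], 0.25],
  [[0.094, -0.091, 0], [0, 0, 0], 0.25],
  [[0.12, -0.117, 0], [0, 0, 0], 0.25],
])

```text
time: 10.8
tcp_pos: [0.56, 0.2131, 0.2467]
tcp_rot: [-3.14, 0.0, 1.571]
force: [0.8, 0.4, -1.2]
finger_gap: 0.486
```

Request:
move_arm([
  [[0.027, -0.027, 0], [0, 0, 0], 0.25],
  [[0.055, -0.053, 0], [0, 0, 0], 0.25],
  [[0.08, -0.077, 0], [0, 0, 0], 0.25],
  [[0.097, -0.0945, 0], [0, 0, 0], 0.25],
  [[0.097, -0.0945, 0], [0, 0, 0], 0.25],
])

```text
time: 11.3
tcp_pos: [0.4649, 0.3108, 0.2471]
tcp_rot: [-3.141, -0.0, 1.574]
force: [0.7, -0.4, -2.1]
finger_gap: 0.485
```

Request:
move_arm([
  [[0, 0, 0.03], [0, 0, 0], 0.25],
  [[0, 0, 0.07], [0, 0, 0], 0.25],
  [[0, 0, 0.11], [0, 0, 0], 0.25],
  [[0, 0, 0.135], [0, 0, 0], 0.25],
  [[0, 0, 0.135], [0, 0, 0], 0.25],
])

```text
time: 11.8
tcp_pos: [0.4657, 0.3077, 0.1084]
tcp_rot: [-3.136, 0.003, 1.571]
force: [0.0, 0.2, -1.5]
finger_gap: 0.49
```

```bash
python3 d.py .4676 .309 .0955
```

```text
t 11.80 tcp [0.4657 0.3077 0.1084] rot [-3.136   0.0034  1.5707] F [ 0.   0.2 -1.5] gap 0.490 q [ 0.54 -0.07  1.85 -0.    1.37  0.54]
-> [0.4676 0.309  0.0955] delta [0.0014 0.002  0.0129] rotvec [-0.0055  0.0034 -0.0001]
```

Request:
move_arm([
  [[0, 0, 0], [0, 0, 0], 0.25],
  [[0, 0, 0.005], [0, 0, 0], 0.25],
  [[0, 0, 0.01], [0, 0, 0], 0.25],
  [[0, 0, 0.013], [0, 0, 0], 0.25],
  [[0, 0, 0.013], [0, 0, 0], 0.25],
])

```text
time: 12.3
tcp_pos: [0.4674, 0.3089, 0.0995]
tcp_rot: [-3.141, 0.0, 1.571]
force: [-0.8, -0.1, -1.8]
finger_gap: 0.489
```

```bash
python3 d.py .4676 .309 .0955
```

```text
t 12.30 tcp [0.4674 0.3089 0.0995] rot [-3.1414e+00  1.0000e-04  1.5708e+00] F [-0.8 -0.1 -1.8] gap 0.489 q [ 0.54 -0.06  1.85 -0.    1.35  0.54]
-> [0.4676 0.309  0.0955] delta [0.0001 0.0002 0.004 ] rotvec [-0.0002  0.0001  0.    ]
```

Request:
move_arm([
  [[0, 0, 0.002], [0, 0, 0], 0.25],
  [[0, 0, 0.004], [0, 0, 0], 0.25],
  [[0, 0, 0.004], [0, 0, 0], 0.25],
])

```text
time: 12.6
tcp_pos: [0.4675, 0.3091, 0.0961]
tcp_rot: [3.141, -0.0, 1.571]
force: [-2.0, -0.2, 4.0]
finger_gap: 0.487
```

Request:
move_arm([
  [[0, 0, 0], [0, 0, 0], 0.85],
  [[0, 0, 0], [0, 0, 0], 0.85],
  [[0, 0, 0], [0, 0, 0], 0.85],
  [[0, 0, 0], [0, 0, 0], 0.85],
  [[0, 0, 0], [0, 0, 0], 0.85],
])

```text
time: 13.1
tcp_pos: [0.4675, 0.3089, 0.0956]
tcp_rot: [-3.142, 0.0, 1.571]
force: [0.5, -0.3, 0.4]
finger_gap: 0.837
```

Request:
move_arm([
  [[0, 0, -0.02], [0, 0, 0], 0.85],
  [[0, 0, -0.06], [0, 0, 0], 0.85],
  [[0, 0, -0.1], [0, 0, 0], 0.85],
  [[0, 0, -0.14], [0, 0, 0], 0.85],
  [[0, 0, -0.15], [0, 0, 0], 0.85],
])

```text
time: 13.6
tcp_pos: [0.4683, 0.3094, 0.2506]
tcp_rot: [3.137, -0.003, 1.571]
force: [0.1, 0.8, 0.0]
finger_gap: 0.848
```

```bash
python3 d.py .544 .003 .24
```

```text
t 13.60 tcp [0.4683 0.3094 0.2506] rot [ 3.1365e+00 -3.0000e-03  1.5708e+00] F [0.1 0.8 0. ] gap 0.848 q [ 0.54 -0.14  1.68 -0.    1.6   0.54]
-> [0.544 0.003 0.24 ] delta [-0.3065  0.0757  0.0101] rotvec [ 0.0051 -0.003  -0.    ]
```

Request:
move_arm([
  [[-0.035, 0.009, 0], [0, 0, 0], 0.85],
  [[-0.07, 0.017, 0], [0, 0, 0], 0.85],
  [[-0.11, 0.027, 0], [0, 0, 0], 0.85],
  [[-0.15, 0.037, 0], [0, 0, 0], 0.85],
  [[-0.19, 0.047, 0], [0, 0, 0], 0.85],
])

```text
time: 14.1
tcp_pos: [0.5144, 0.1174, 0.2451]
tcp_rot: [-3.141, 0.0, 1.571]
force: [0.9, -0.3, 0.2]
finger_gap: 0.848
```

Request:
move_arm([
  [[-0.035, 0.009, 0], [0, 0, 0], 0.85],
  [[-0.07, 0.017, 0], [0, 0, 0], 0.85],
  [[-0.1, 0.025, 0], [0, 0, 0], 0.85],
  [[-0.1165, 0.0285, 0], [0, 0, 0], 0.85],
  [[-0.1165, 0.0285, 0], [0, 0, 0], 0.85],
])

```text
time: 14.6
tcp_pos: [0.5431, 0.0007, 0.2449]
tcp_rot: [-3.141, 0.0, 1.568]
force: [1.0, 0.3, 0.3]
finger_gap: 0.849
```

```bash
python3 d.py .544 .003 .068;python3 - <<'E'
from h import *
s=shot("side","side7");t=shot("top","top7")
E
```

```text
t 14.60 tcp [0.5431 0.0007 0.2449] rot [-3.1407e+00  3.0000e-04  1.5684e+00] F [1.  0.3 0.3] gap 0.849 q [-0.05 -0.17  1.72 -0.    1.6  -0.04]
-> [0.544 0.003 0.068] delta [0.0023 0.0011 0.1769] rotvec [-0.0009  0.0003 -0.0023]
```

View pics/side7.png

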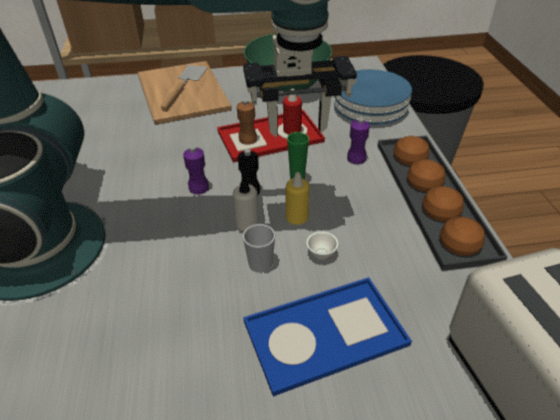

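View pics/top7.png

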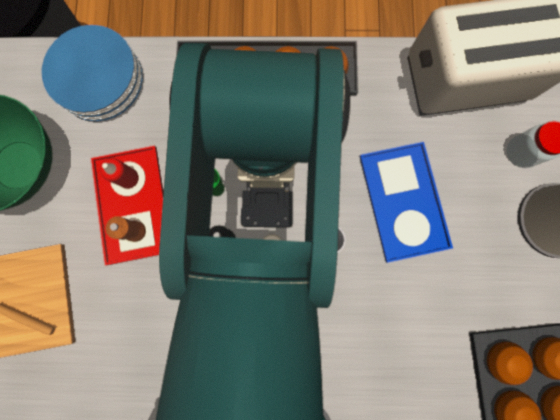

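Both red-tray items stand on their pads (top view (122,175), (128,230)). Gripper over the yellow bottle; descending.

Request:
move_arm([
  [[0.001, 0.001, 0.03], [0, 0, 0], 0.85],
  [[0.001, 0.001, 0.07], [0, 0, 0], 0.85],
  [[0.001, 0.001, 0.11], [0, 0, 0], 0.85],
  [[0.001, 0.001, 0.15], [0, 0, 0], 0.85],
  [[0.001, 0.001, 0.177], [0, 0, 0], 0.85],
])

```text
time: 15.2
tcp_pos: [0.5427, 0.0047, 0.0658]
tcp_rot: [-3.139, -0.0, 1.572]
force: [0.5, 0.1, -0.0]
finger_gap: 0.85
```

Request:
move_arm([
  [[0, 0, 0], [0, 0, 0], 0.7],
  [[0, 0, 0], [0, 0, 0], 0.5],
  [[0, 0, 0], [0, 0, 0], 0.3],
  [[0, 0, 0], [0, 0, 0], 0.3],
  [[0, 0, 0], [0, 0, 0], 0.3],
])

```text
time: 15.7
tcp_pos: [0.5447, 0.0035, 0.0703]
tcp_rot: [3.139, -0.0, 1.571]
force: [-1.3, 0.8, 7.5]
finger_gap: 0.535
```

Request:
move_arm([
  [[0, 0, 0], [0, 0, 0], 0.3],
  [[0, 0, 0], [0, 0, 0], 0.3],
])

```text
time: 15.9
tcp_pos: [0.5447, 0.0035, 0.0703]
tcp_rot: [3.139, -0.0, 1.571]
force: [-1.5, 0.8, 6.5]
finger_gap: 0.535
```

```bash
python3 d.py .544 .003 .068
```

```text
t 15.90 tcp [0.5447 0.0035 0.0703] rot [ 3.1392e+00 -1.0000e-04  1.5708e+00] F [-1.5  0.8  6.5] gap 0.535 q [-0.04 -0.07  1.91  0.    1.3  -0.04]
-> [0.544 0.003 0.068] delta [-0.0005 -0.0007  0.0023] rotvec [ 0.0024 -0.0001 -0.    ]
```

Request:
move_arm([
  [[0, 0, -0.02], [0, 0, 0], 0.3],
  [[0, 0, -0.05], [0, 0, 0], 0.3],
  [[0, 0, -0.09], [0, 0, 0], 0.3],
  [[0, 0, -0.13], [0, 0, 0], 0.3],
  [[0, 0, -0.16], [0, 0, 0], 0.3],
])

```text
time: 16.4
tcp_pos: [0.5441, 0.0034, 0.2319]
tcp_rot: [3.139, 0.0, 1.571]
force: [-0.5, -0.4, -2.8]
finger_gap: 0.535
```

Request:
move_arm([
  [[-0.02, -0.004, 0], [0, 0, 0], 0.3],
  [[-0.05, -0.01, 0], [0, 0, 0], 0.3],
  [[-0.085, -0.017, 0], [0, 0, 0], 0.3],
  [[-0.125, -0.025, 0], [0, 0, 0], 0.3],
  [[-0.16, -0.032, 0], [0, 0, 0], 0.3],
])

```text
time: 16.9
tcp_pos: [0.5113, -0.1581, 0.2292]
tcp_rot: [3.141, 0.0, 1.571]
force: [1.6, 0.8, -2.7]
finger_gap: 0.532
```

Request:
move_arm([
  [[-0.04, -0.008, 0], [0, 0, 0], 0.3],
  [[-0.08, -0.016, 0], [0, 0, 0], 0.3],
  [[-0.12, -0.025, 0], [0, 0, 0], 0.3],
  [[-0.15, -0.031, 0], [0, 0, 0], 0.3],
  [[-0.156, -0.0325, 0], [0, 0, 0], 0.3],
])

```text
time: 17.4
tcp_pos: [0.4785, -0.3152, 0.2288]
tcp_rot: [-3.141, 0.0, 1.568]
force: [-0.5, 0.2, -2.6]
finger_gap: 0.535
```

```bash
python3 d.py .480 -.3126 .1;python3 - <<'E'
from h import *
s=shot("side","side8");t=shot("top","top8")
E
```

```text
t 17.40 tcp [ 0.4785 -0.3152  0.2288] rot [-3.1414e+00  5.0000e-04  1.5680e+00] F [-0.5  0.2 -2.6] gap 0.535 q [-0.63 -0.1   1.68 -0.    1.56 -0.62]
-> [ 0.48   -0.3126  0.1   ] delta [0.0027 0.0016 0.1288] rotvec [-0.0002  0.0005 -0.0027]
```

View pics/side8.png

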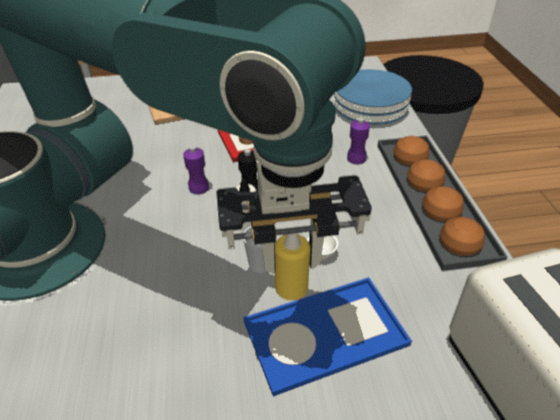

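View pics/top8.png

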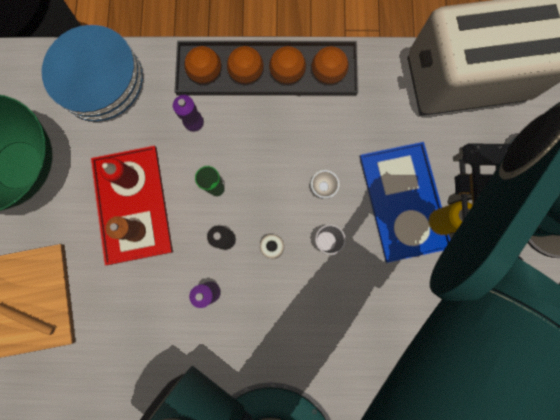

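Yellow bottle hangs above the blue round pad; all others unmoved. Lowering.

Request:
move_arm([
  [[0, 0, 0.02], [0, 0, 0], 0.3],
  [[0, 0, 0.06], [0, 0, 0], 0.3],
  [[0, 0, 0.1], [0, 0, 0], 0.3],
  [[0, 0, 0.13], [0, 0, 0], 0.3],
  [[0, 0, 0.135], [0, 0, 0], 0.3],
])

```text
time: 18.0
tcp_pos: [0.4785, -0.3104, 0.0902]
tcp_rot: [-3.138, -0.003, 1.572]
force: [0.3, 0.9, -2.4]
finger_gap: 0.53
```

Request:
move_arm([
  [[0, 0, 0], [0, 0, 0], 0.3],
  [[0, 0, 0], [0, 0, 0], 0.3],
  [[0, 0, 0], [0, 0, 0], 0.3],
])

```text
time: 18.3
tcp_pos: [0.4803, -0.3128, 0.0958]
tcp_rot: [3.139, 0.002, 1.571]
force: [0.6, 0.1, -3.4]
finger_gap: 0.537
```

```bash
python3 d.py .480 -.3126 .077
```

```text
t 18.30 tcp [ 0.4803 -0.3128  0.0958] rot [3.1393e+00 1.6000e-03 1.5710e+00] F [ 0.6  0.1 -3.4] gap 0.537 q [-0.62 -0.03  1.83  0.    1.34 -0.62]
-> [ 0.48   -0.3126  0.077 ] delta [ 0.0003 -0.0003  0.0188] rotvec [0.0023 0.0016 0.0002]
```

Request:
move_arm([
  [[0, 0, 0.006], [0, 0, 0], 0.3],
  [[0, 0, 0.012], [0, 0, 0], 0.3],
  [[0, 0, 0.016], [0, 0, 0], 0.3],
  [[0, 0, 0.018], [0, 0, 0], 0.3],
  [[0, 0, 0.018], [0, 0, 0], 0.3],
])

```text
time: 18.8
tcp_pos: [0.4794, -0.3128, 0.077]
tcp_rot: [-3.141, 0.0, 1.571]
force: [-7.7, 3.6, 16.1]
finger_gap: 0.529
```

```bash
python3 d.py .480 -.3126 .077
```

```text
t 18.80 tcp [ 0.4794 -0.3128  0.077 ] rot [-3.1415e+00  4.0000e-04  1.5707e+00] F [-7.7  3.6 16.1] gap 0.529 q [-0.62 -0.01  1.85 -0.    1.31 -0.62]
-> [ 0.48   -0.3126  0.077 ] delta [ 0.0002  0.0006 -0.    ] rotvec [-0.0001  0.0004 -0.0001]
```

Request:
move_arm([
  [[0, 0, -0.001], [0, 0, 0], 0.3],
  [[0, 0, -0.001], [0, 0, 0], 0.85],
  [[0, 0, -0.001], [0, 0, 0], 0.85],
  [[0, 0, -0.001], [0, 0, 0], 0.85],
  [[0, 0, -0.001], [0, 0, 0], 0.85],
])

```text
time: 19.3
tcp_pos: [0.4794, -0.3125, 0.0765]
tcp_rot: [-3.141, -0.0, 1.571]
force: [0.0, -0.1, 0.3]
finger_gap: 0.822
```

Request:
move_arm([
  [[0, 0, 0], [0, 0, 0], 0.85],
  [[0, 0, -0.03], [0, 0, 0], 0.85],
  [[0, 0, -0.07], [0, 0, 0], 0.85],
  [[0, 0, -0.11], [0, 0, 0], 0.85],
  [[0, 0, -0.15], [0, 0, 0], 0.85],
])

```text
time: 19.8
tcp_pos: [0.4793, -0.3124, 0.2283]
tcp_rot: [-3.142, 0.0, 1.571]
force: [0.0, 0.2, 0.3]
finger_gap: 0.849
```

```bash
python3 d.py .45 -.119 .24
```

```text
t 19.80 tcp [ 0.4793 -0.3124  0.2283] rot [-3.1416  0.      1.5708] F [0.  0.2 0.3] gap 0.849 q [-0.62 -0.1   1.68 -0.    1.56 -0.62]
-> [ 0.45  -0.119  0.24 ] delta [ 0.1934 -0.0293 -0.0117] rotvec [-0.  0.  0.]
```

Request:
move_arm([
  [[0.03, -0.005, 0], [0, 0, 0], 0.95],
  [[0.075, -0.012, 0], [0, 0, 0], 0.95],
  [[0.12, -0.019, 0], [0, 0, 0], 0.95],
  [[0.165, -0.026, 0], [0, 0, 0], 0.95],
  [[0.194, -0.0295, 0], [0, 0, 0], 0.95],
])

```text
time: 20.3
tcp_pos: [0.4492, -0.1163, 0.2268]
tcp_rot: [3.141, -0.0, 1.571]
force: [0.3, 0.4, 0.2]
finger_gap: 0.949
```

Request:
move_arm([
  [[0, 0, 0.02], [0, 0, 0], 0.95],
  [[0, 0, 0.06], [0, 0, 0], 0.95],
  [[0, 0, 0.1], [0, 0, 0], 0.95],
  [[0, 0, 0.11], [0, 0, 0], 0.95],
  [[0, 0, 0.11], [0, 0, 0], 0.95],
])

```text
time: 20.8
tcp_pos: [0.4495, -0.1184, 0.116]
tcp_rot: [-3.14, -0.001, 1.571]
force: [-0.2, -0.3, 0.4]
finger_gap: 0.952
```

```bash
python3 d.py .4497 -.1185 .063;python3 - <<'E'
from h import *
s=shot("side");crop(s,170,130,430,400,2.2,"side9");t=shot("top","top9")
E
```

```text
t 20.80 tcp [ 0.4495 -0.1184  0.116 ] rot [-3.1396e+00 -7.0000e-04  1.5707e+00] F [-0.2 -0.3  0.4] gap 0.952 q [-0.31 -0.3   2.03  0.    1.41 -0.31]
-> [ 0.4497 -0.1185  0.063 ] delta [-0.0001  0.0003  0.053 ] rotvec [-0.002  -0.0007 -0.0001]
```

View pics/side9.png

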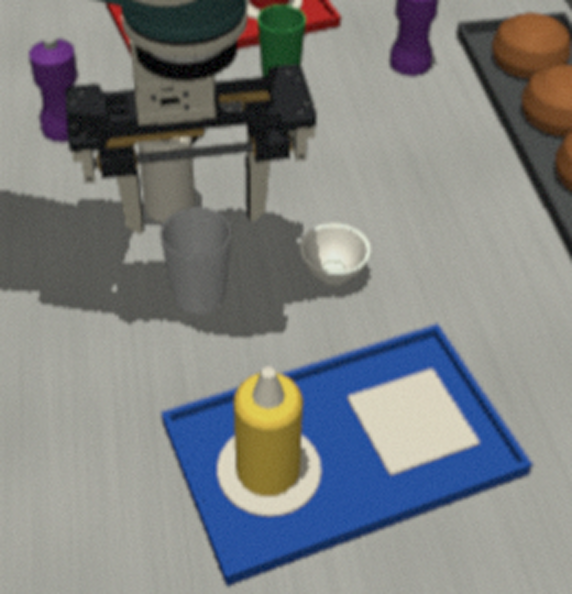

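Yellow bottle is centred on its disc (crop (268,470)); fingers straddle the cup rim (197,228). Down and close.

Request:
move_arm([
  [[0, 0, 0.015], [0, 0, 0], 0.95],
  [[0, 0, 0.035], [0, 0, 0], 0.95],
  [[0, 0, 0.05], [0, 0, 0], 0.9],
  [[0, 0, 0.053], [0, 0, 0], 0.6],
  [[0, 0, 0.053], [0, 0, 0], 0.4],
])

```text
time: 21.4
tcp_pos: [0.4499, -0.1185, 0.0635]
tcp_rot: [-3.141, -0.0, 1.571]
force: [-0.6, -0.4, -0.0]
finger_gap: 0.775
```

Request:
move_arm([
  [[0, 0, 0], [0, 0, 0], 0.4],
  [[0, 0, 0], [0, 0, 0], 0.4],
  [[0, 0, 0], [0, 0, 0], 0.4],
  [[0, 0, 0], [0, 0, 0], 0.4],
  [[0, 0, 0], [0, 0, 0], 0.4],
])

```text
time: 21.9
tcp_pos: [0.4503, -0.1187, 0.0644]
tcp_rot: [3.141, 0.0, 1.571]
force: [-1.4, -0.5, 5.6]
finger_gap: 0.643
```

```bash
python3 d.py .4497 -.1185 .063
```

```text
t 21.90 tcp [ 0.4503 -0.1187  0.0644] rot [3.1405e+00 4.0000e-04 1.5708e+00] F [-1.4 -0.5  5.6] gap 0.643 q [-0.31 -0.25  2.08 -0.    1.31 -0.31]
-> [ 0.4497 -0.1185  0.063 ] delta [ 0.0002 -0.0006  0.0014] rotvec [0.0011 0.0004 0.    ]
```

Request:
move_arm([
  [[0, 0, -0.015], [0, 0, 0], 0.4],
  [[0, 0, -0.04], [0, 0, 0], 0.4],
  [[0, 0, -0.075], [0, 0, 0], 0.4],
  [[0, 0, -0.105], [0, 0, 0], 0.4],
  [[0, 0, -0.12], [0, 0, 0], 0.4],
])

```text
time: 22.4
tcp_pos: [0.4505, -0.1187, 0.1872]
tcp_rot: [3.138, 0.001, 1.571]
force: [0.9, -0.1, -1.9]
finger_gap: 0.645
```

Request:
move_arm([
  [[-0.015, 0.013, 0], [0, 0, 0], 0.4],
  [[-0.04, 0.036, 0], [0, 0, 0], 0.4],
  [[-0.07, 0.063, 0], [0, 0, 0], 0.4],
  [[-0.1, 0.09, 0], [0, 0, 0], 0.4],
  [[-0.125, 0.113, 0], [0, 0, 0], 0.4],
])

```text
time: 22.9
tcp_pos: [0.5638, -0.245, 0.183]
tcp_rot: [-3.141, -0.0, 1.571]
force: [0.3, 0.5, -1.2]
finger_gap: 0.645
```

```bash
python3 d.py .6013 -.2862 .185;python3 - <<'E'
from h import *
s=shot("side");crop(s,170,130,430,400,2.2,"side10");t=shot("top","top10")
E
```

```text
t 22.90 tcp [ 0.5638 -0.245   0.183 ] rot [-3.1408e+00 -4.0000e-04  1.5705e+00] F [ 0.3  0.5 -1.2] gap 0.645 q [-0.45  0.01  1.65 -0.    1.49 -0.45]
-> [ 0.6013 -0.2862  0.185 ] delta [-0.0412  0.0375 -0.002 ] rotvec [-0.0008 -0.0004 -0.0003]
```

View pics/side10.png

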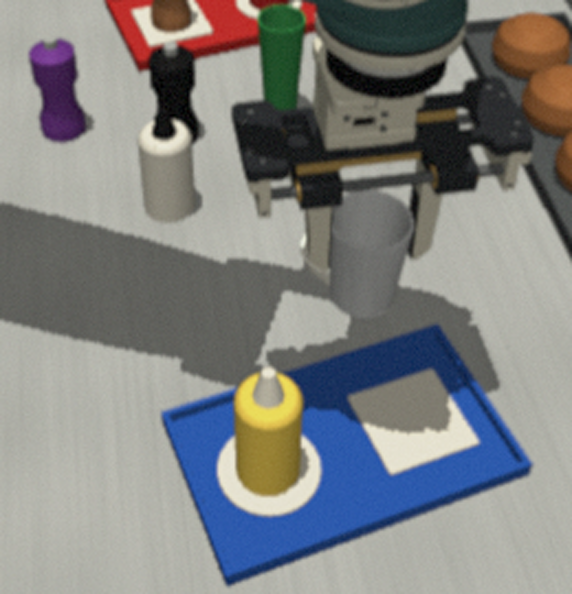

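The cup hangs upright (crop (368,255)), ramekin and others untouched. On to the square pad.

Request:
move_arm([
  [[-0.02, 0.018, 0], [0, 0, 0], 0.4],
  [[-0.042, 0.038, 0.01], [0, 0, 0], 0.4],
  [[-0.042, 0.038, 0.04], [0, 0, 0], 0.4],
  [[-0.042, 0.038, 0.07], [0, 0, 0], 0.4],
  [[-0.042, 0.038, 0.09], [0, 0, 0], 0.4],
])

```text
time: 23.5
tcp_pos: [0.5999, -0.2848, 0.091]
tcp_rot: [-3.139, -0.001, 1.571]
force: [-0.2, -0.0, -1.8]
finger_gap: 0.642
```

Request:
move_arm([
  [[0, 0, 0], [0, 0, 0], 0.4],
  [[0, 0, 0], [0, 0, 0], 0.4],
  [[0, 0, 0], [0, 0, 0], 0.4],
])

```text
time: 23.8
tcp_pos: [0.6014, -0.2856, 0.0955]
tcp_rot: [3.14, 0.001, 1.571]
force: [0.3, -0.4, -0.7]
finger_gap: 0.643
```

```bash
python3 d.py .6013 -.2862 .072
```

```text
t 23.80 tcp [ 0.6014 -0.2856  0.0955] rot [3.1398e+00 9.0000e-04 1.5709e+00] F [ 0.3 -0.4 -0.7] gap 0.643 q [-0.48  0.17  1.62  0.    1.35 -0.48]
-> [ 0.6013 -0.2862  0.072 ] delta [-0.0005 -0.0002  0.0235] rotvec [0.0017 0.0009 0.0001]
```

Request:
move_arm([
  [[-0.0005, 0, 0.007], [0, 0, 0], 0.4],
  [[-0.0005, 0, 0.014], [0, 0, 0], 0.4],
  [[-0.0005, 0, 0.019], [0, 0, 0], 0.4],
  [[-0.0005, 0, 0.022], [0, 0, 0], 0.4],
  [[-0.0005, 0, 0.022], [0, 0, 0], 0.4],
])

```text
time: 24.3
tcp_pos: [0.6009, -0.2861, 0.0716]
tcp_rot: [-3.142, 0.0, 1.571]
force: [0.1, -0.3, -1.3]
finger_gap: 0.644
```

```bash
python3 d.py .6013 -.2862 .072
```

```text
t 24.30 tcp [ 0.6009 -0.2861  0.0716] rot [-3.1415e+00  1.0000e-04  1.5707e+00] F [ 0.1 -0.3 -1.3] gap 0.644 q [-0.48  0.19  1.64 -0.    1.31 -0.48]
-> [ 0.6013 -0.2862  0.072 ] delta [-0.0001  0.0004 -0.0004] rotvec [-0.      0.0001 -0.0001]
```

Request:
move_arm([
  [[0, 0, 0.001], [0, 0, 0], 0.4],
  [[0, 0, 0.001], [0, 0, 0], 0.4],
])

```text
time: 24.5
tcp_pos: [0.6011, -0.2864, 0.0715]
tcp_rot: [3.141, 0.001, 1.571]
force: [-4.7, -0.2, 6.6]
finger_gap: 0.642
```

Request:
move_arm([
  [[0, 0, 0.001], [0, 0, 0], 0.4],
  [[0, 0, 0.001], [0, 0, 0], 0.4],
])

```text
time: 24.7
tcp_pos: [0.6011, -0.2866, 0.0714]
tcp_rot: [3.141, 0.001, 1.571]
force: [-7.0, -0.2, 15.1]
finger_gap: 0.647
```

Contact. Release and rise, then look.

Request:
move_arm([
  [[0, 0, -0.001], [0, 0, 0], 0.4],
  [[0, 0, -0.001], [0, 0, 0], 0.95],
  [[0, 0, -0.001], [0, 0, 0], 0.95],
  [[0, 0, -0.001], [0, 0, 0], 0.95],
  [[0, 0, -0.001], [0, 0, 0], 0.95],
])

```text
time: 25.2
tcp_pos: [0.6009, -0.286, 0.0704]
tcp_rot: [-3.141, -0.0, 1.571]
force: [0.2, -0.7, 0.4]
finger_gap: 0.923
```

Request:
move_arm([
  [[0, 0, 0], [0, 0, 0], 0.95],
  [[0, 0, -0.03], [0, 0, 0], 0.95],
  [[0, 0, -0.07], [0, 0, 0], 0.95],
  [[0, 0, -0.12], [0, 0, 0], 0.95],
  [[0, 0, -0.165], [0, 0, 0], 0.95],
])

```text
time: 25.7
tcp_pos: [0.6008, -0.2859, 0.2379]
tcp_rot: [3.141, 0.0, 1.571]
force: [0.8, -0.1, 0.3]
finger_gap: 0.948
```

Request:
move_arm([
  [[0.03, 0, 0], [0, 0, 0], 0.95],
  [[0.075, -0.005, 0], [0, 0, 0], 0.95],
  [[0.12, -0.01, 0], [0, 0, 0], 0.95],
  [[0.165, -0.015, 0], [0, 0, 0], 0.95],
  [[0.21, -0.02, 0], [0, 0, 0], 0.95],
])

```text
time: 26.2
tcp_pos: [0.5804, -0.0744, 0.2357]
tcp_rot: [3.141, -0.0, 1.571]
force: [0.6, 0.9, 0.8]
finger_gap: 0.947
```

```bash
python3 d.py .566 .1275 .24; python3 - <<'E'
from h import *
s=shot("side");crop(s,230,240,430,400,3.5,"side11");t=shot("top","top11");crop(t,340,130,470,280,3.5,"top11c")
E
```

```text
t 26.20 tcp [ 0.5804 -0.0744  0.2357] rot [ 3.1414 -0.      1.5705] F [0.6 0.9 0.8] gap 0.947 q [-0.17 -0.08  1.65  0.    1.57 -0.17]
-> [0.566  0.1275 0.24  ] delta [ 0.2019 -0.0145 -0.0043] rotvec [ 0.0002 -0.     -0.0003]
```

View pics/side11.png

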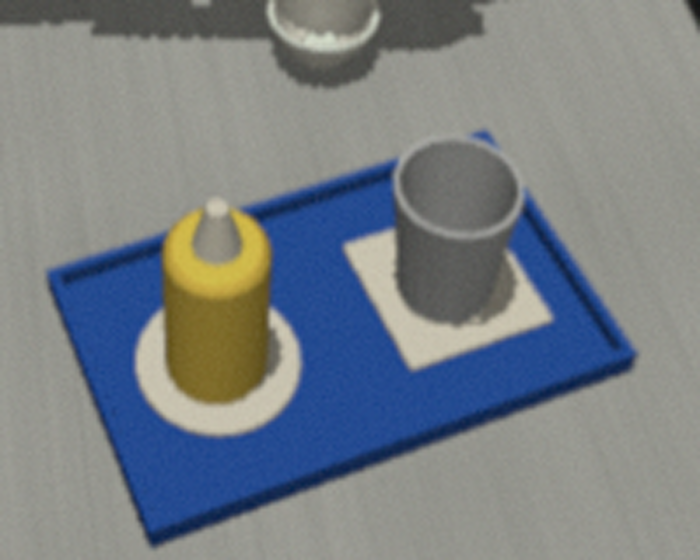

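View pics/top11c.png

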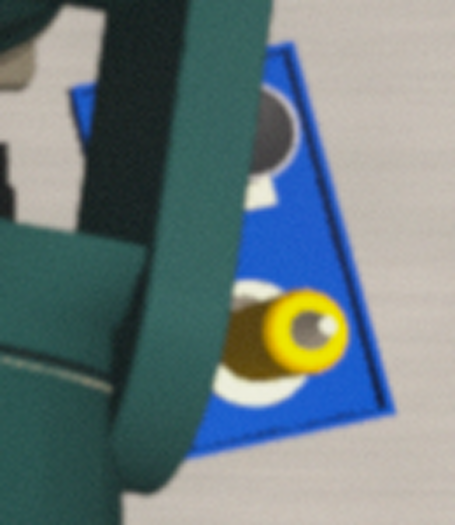

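```bash
python3 - <<'E'
from h import *
s=shot("side")
q=lambda x,y:(230+x/3.5-.36,240+y/3.5-.36)
print("cup rim",plane(s,q(458.5,187),.087),"yellow tip",plane(s,q(217,204),.127))
for P in([.6013,-.2862,.087],[.6013,-.2862,.007],[.48,-.3126,.127]): print((proj(s,P)-[230,240]+.36)*3.5)
E
```

```text
cup rim [ 0.59896318 -0.28871979  0.087     ] yellow tip [ 0.47935715 -0.31111209  0.127     ]
[[461.86381653 182.19981347]]
[[446.38365206 282.47141214]]
[[219.00398889 206.49618011]]
```

Cup centre from the side view agrees with its pad to about 2 mm. Now the beaker (top view (208,180); the big green bowl at the left edge is not meant).

Request:
move_arm([
  [[0.03, -0.002, 0], [0, 0, 0], 0.85],
  [[0.075, -0.005, 0], [0, 0, 0], 0.85],
  [[0.12, -0.009, 0], [0, 0, 0], 0.85],
  [[0.165, -0.012, 0], [0, 0, 0], 0.85],
  [[0.2, -0.0145, 0], [0, 0, 0], 0.85],
])

```text
time: 26.85
tcp_pos: [0.5665, 0.1251, 0.2357]
tcp_rot: [3.141, 0.0, 1.57]
force: [0.4, 0.4, 0.7]
finger_gap: 0.85
```

Request:
move_arm([
  [[0, 0, 0], [0, 0, 0], 0.85],
  [[0, 0, 0.03], [0, 0, 0], 0.85],
  [[0, 0, 0.065], [0, 0, 0], 0.85],
  [[0, 0, 0.08], [0, 0, 0], 0.85],
  [[0, 0, 0.08], [0, 0, 0], 0.85],
])

```text
time: 27.35
tcp_pos: [0.5659, 0.1228, 0.1536]
tcp_rot: [-3.138, 0.001, 1.57]
force: [-0.4, 0.1, 0.1]
finger_gap: 0.851
```

```bash
python3 d.py .566 .127 .105; python3 - <<'E'
from h import *
s=shot("side");crop(s,200,70,400,230,3.5,"side12")
E
```

```text
t 27.35 tcp [0.5659 0.1228 0.1536] rot [-3.1381e+00  8.0000e-04  1.5698e+00] F [-0.4  0.1  0.1] gap 0.851 q [ 0.17 -0.05  1.76 -0.    1.44  0.17]
-> [0.566 0.127 0.105] delta [0.0042 0.0002 0.0486] rotvec [-0.0035  0.0008 -0.001 ]
```

View pics/side12.png

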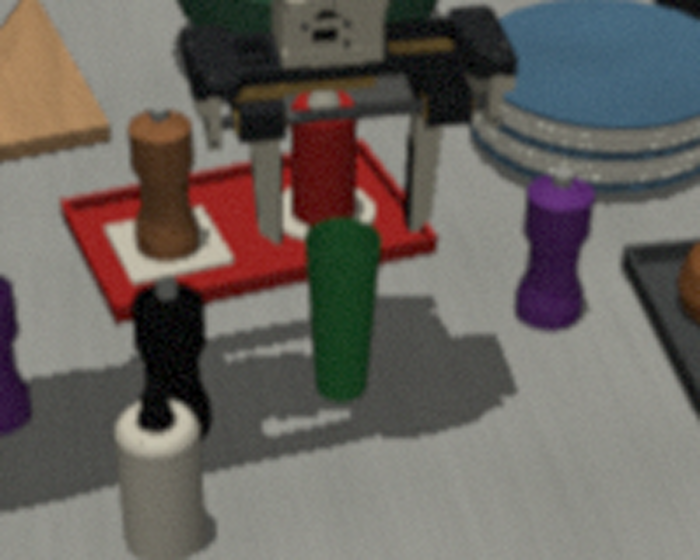

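The beaker (crop (343,310)) is between the fingers; red tray items look centred. Down and close.

Request:
move_arm([
  [[0.003, 0, 0.01], [0, 0, 0.001], 0.85],
  [[0.003, 0, 0.03], [0, 0, 0.001], 0.85],
  [[0.003, 0, 0.044], [0, 0, 0.001], 0.85],
  [[0.003, 0, 0.05], [0, 0, 0.001], 0.85],
  [[0.003, 0, 0.05], [0, 0, 0.001], 0.85],
])

```text
time: 27.9
tcp_pos: [0.5663, 0.1269, 0.1052]
tcp_rot: [-3.141, 0.0, 1.57]
force: [-0.5, -0.5, 0.1]
finger_gap: 0.848
```

```bash
python3 d.py .566 .127 .105
```

```text
t 27.90 tcp [0.5663 0.1269 0.1052] rot [-3.1407e+00  1.0000e-04  1.5698e+00] F [-0.5 -0.5  0.1] gap 0.848 q [ 0.18 -0.02  1.8   0.    1.36  0.18]
-> [0.566 0.127 0.105] delta [ 0.0001 -0.0003  0.0002] rotvec [-0.0009  0.0001 -0.001 ]
```

Request:
move_arm([
  [[0, 0, 0], [0, 0, 0], 0.6],
  [[0, 0, 0], [0, 0, 0], 0.4],
  [[0, 0, 0], [0, 0, 0], 0.3],
  [[0, 0, 0], [0, 0, 0], 0.3],
  [[0, 0, 0], [0, 0, 0], 0.3],
], grip_force=12)

```text
time: 28.4
tcp_pos: [0.5666, 0.127, 0.106]
tcp_rot: [3.141, -0.0, 1.57]
force: [0.5, 0.5, 1.6]
finger_gap: 0.522
```

Request:
move_arm([
  [[0, 0, 0], [0, 0, 0], 0.3],
  [[0, 0, 0], [0, 0, 0], 0.3],
  [[0, 0, 0], [0, 0, 0], 0.3],
])

```text
time: 28.7
tcp_pos: [0.5666, 0.127, 0.106]
tcp_rot: [3.141, -0.0, 1.57]
force: [0.5, 0.2, 4.1]
finger_gap: 0.523
```

```bash
python3 d.py .566 .127 .105
```

```text
t 28.70 tcp [0.5666 0.127  0.106 ] rot [ 3.1411e+00 -1.0000e-04  1.5698e+00] F [0.5 0.2 4.1] gap 0.523 q [ 0.18 -0.02  1.8   0.    1.36  0.18]
-> [0.566 0.127 0.105] delta [ 0.     -0.0006  0.001 ] rotvec [ 0.0005 -0.0001 -0.001 ]
```

Request:
move_arm([
  [[0, 0, -0.015], [0, 0, 0], 0.3],
  [[0, 0, -0.045], [0, 0, 0], 0.3],
  [[0, 0, -0.085], [0, 0, 0], 0.3],
  [[0, 0, -0.125], [0, 0, 0], 0.3],
  [[0, 0, -0.16], [0, 0, 0], 0.3],
])

```text
time: 29.2
tcp_pos: [0.5662, 0.1269, 0.2688]
tcp_rot: [3.141, -0.0, 1.57]
force: [0.9, -0.7, 0.1]
finger_gap: 0.522
```

Request:
move_arm([
  [[-0.02, 0.002, 0], [0, 0, 0], 0.3],
  [[-0.055, 0.005, 0], [0, 0, 0], 0.3],
  [[-0.095, 0.008, 0], [0, 0, 0], 0.3],
  [[-0.135, 0.011, 0], [0, 0, 0], 0.3],
  [[-0.175, 0.015, 0], [0, 0, 0], 0.3],
])

```text
time: 29.7
tcp_pos: [0.5809, -0.0495, 0.2667]
tcp_rot: [3.141, 0.0, 1.57]
force: [0.2, -0.8, -0.7]
finger_gap: 0.519
```

Request:
move_arm([
  [[-0.04, 0.003, 0], [0, 0, 0], 0.3],
  [[-0.08, 0.007, 0], [0, 0, 0], 0.3],
  [[-0.12, 0.01, 0], [0, 0, 0], 0.3],
  [[-0.16, 0.013, 0], [0, 0, 0], 0.3],
  [[-0.195, 0.016, 0], [0, 0, 0], 0.3],
])

```text
time: 30.2
tcp_pos: [0.5967, -0.245, 0.2665]
tcp_rot: [3.141, 0.0, 1.569]
force: [0.6, 0.4, -0.7]
finger_gap: 0.52
```

Request:
move_arm([
  [[-0.02, 0.002, 0], [0, 0, 0], 0.3],
  [[-0.042, 0.004, 0], [0, 0, 0], 0.3],
  [[-0.042, 0.004, 0.02], [0, 0, 0], 0.3],
  [[-0.042, 0.004, 0.04], [0, 0, 0], 0.3],
  [[-0.042, 0.004, 0.045], [0, 0, 0], 0.3],
])

```text
time: 30.7
tcp_pos: [0.6006, -0.2846, 0.2186]
tcp_rot: [-3.139, -0.001, 1.57]
force: [0.0, 0.5, -0.6]
finger_gap: 0.522
```

Request:
move_arm([
  [[0, 0, 0], [0, 0, 0], 0.3],
  [[0, 0, 0], [0, 0, 0], 0.3],
  [[0, 0, 0], [0, 0, 0], 0.3],
])

```text
time: 31.0
tcp_pos: [0.6014, -0.285, 0.222]
tcp_rot: [3.14, 0.001, 1.57]
force: [-0.5, 0.5, 0.3]
finger_gap: 0.52
```

```bash
python3 d.py .601 -.286 .117; python3 - <<'E'
from h import *
s=shot("side");crop(s,230,160,450,380,2.7,"side13");t=shot("top","top13")
E
```

```text
t 31.00 tcp [ 0.6014 -0.285   0.222 ] rot [3.1402e+00 8.0000e-04 1.5702e+00] F [-0.5  0.5  0.3] gap 0.520 q [-0.48  0.1   1.49 -0.    1.55 -0.48]
-> [ 0.601 -0.286  0.117] delta [-0.0009 -0.0006  0.105 ] rotvec [ 0.0014  0.0008 -0.0006]
```

View pics/side13.png

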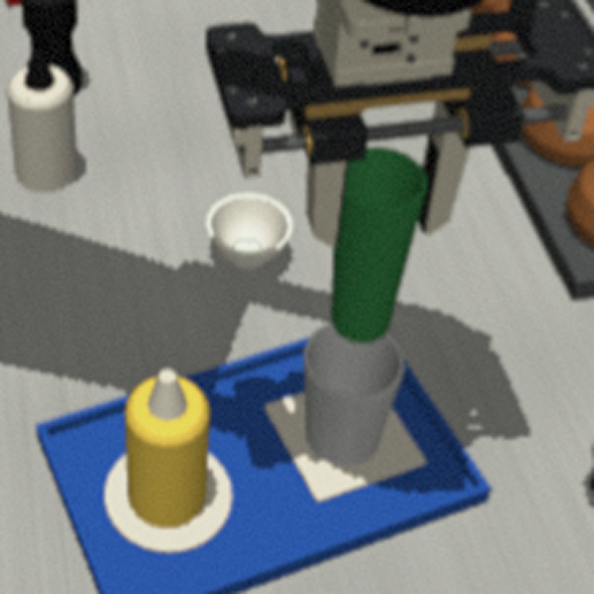

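View pics/top13.png

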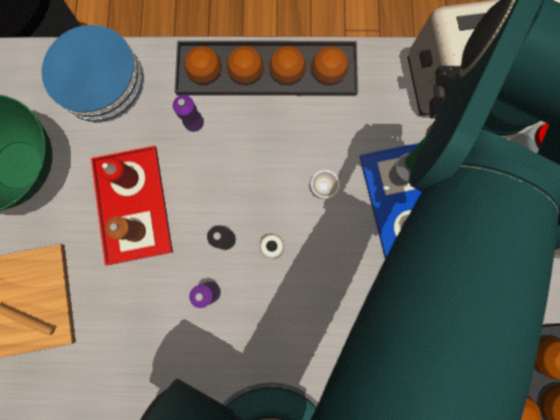

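```bash
python3 - <<'E'
from h import *
s=shot("side")
print((proj(s,[[.601,-.286,.236],[.601,-.286,.116],[.601,-.286,.087],[.601,-.286,.007]])-[230,160]+.36)*2.7)
hsv=cv2.cvtColor(s["frame"],cv2.COLOR_BGR2HSV);m=cv2.inRange(hsv,(50,90,20),(85,255,255))
for r in range(230,285,6):
    c=np.where(m[r,340:400])[0]+340
    if len(c):print(r,c[0],c[-1],(np.array([(c[0]+c[-1])/2+.5,r+.5])-[230,160])*2.7)
E
```

```text
[[382.74141076 181.94462166]
 [360.44876756 325.79494318]
 [355.73199134 356.36012199]
 [343.82594969 433.71383885]]
230 358 388 [387.45 190.35]
236 357 386 [383.4  206.55]
242 356 383 [378.   222.75]
248 355 381 [373.95 238.95]
254 354 379 [369.9  255.15]
260 354 378 [368.55 271.35]
266 354 376 [365.85 287.55]
272 353 375 [363.15 303.75]
278 353 373 [360.45 319.95]
284 357 370 [361.8  336.15]
```

The beaker's foot (crop (361,335)) lies over the cup mouth (354,355), its axis within about 1 px of the vertical through the cup centre. Lowering in steps.

Request:
move_arm([
  [[-0.001, 0, 0.01], [0, 0, 0], 0.3],
  [[-0.001, 0, 0.025], [0, 0, 0], 0.3],
  [[-0.001, 0, 0.04], [0, 0, 0], 0.3],
  [[-0.001, 0, 0.05], [0, 0, 0], 0.3],
  [[-0.001, 0, 0.055], [0, 0, 0], 0.3],
])

```text
time: 31.65
tcp_pos: [0.6006, -0.2859, 0.1636]
tcp_rot: [-3.14, -0.001, 1.57]
force: [0.1, 0.3, -0.4]
finger_gap: 0.522
```

Request:
move_arm([
  [[0, 0, 0.004], [0, 0, 0], 0.3],
  [[0, 0, 0.011], [0, 0, 0], 0.3],
  [[0, 0, 0.018], [0, 0, 0], 0.3],
  [[0, 0, 0.025], [0, 0, 0], 0.3],
  [[0, 0, 0.03], [0, 0, 0], 0.3],
])

```text
time: 32.15
tcp_pos: [0.6009, -0.286, 0.1349]
tcp_rot: [-3.141, -0.0, 1.57]
force: [1.0, -0.1, 0.6]
finger_gap: 0.524
```

```bash
python3 d.py .601 -.286 .117
```

```text
t 32.15 tcp [ 0.6009 -0.286   0.1349] rot [-3.1412e+00 -2.0000e-04  1.5698e+00] F [ 1.  -0.1  0.6] gap 0.524 q [-0.48  0.14  1.59  0.    1.41 -0.48]
-> [ 0.601 -0.286  0.117] delta [0.     0.0001 0.0179] rotvec [-0.0004 -0.0002 -0.001 ]
```

Request:
move_arm([
  [[0, 0, 0.004], [0, 0, 0], 0.3],
  [[0, 0, 0.008], [0, 0, 0], 0.3],
  [[0, 0, 0.012], [0, 0, 0], 0.3],
  [[0, 0, 0.015], [0, 0, 0], 0.3],
  [[0, 0, 0.015], [0, 0, 0], 0.3],
])

```text
time: 32.65
tcp_pos: [0.6009, -0.286, 0.1201]
tcp_rot: [-3.141, -0.0, 1.57]
force: [0.2, 0.6, -0.4]
finger_gap: 0.526
```

Request:
move_arm([
  [[0, 0, 0.0015], [0, 0, 0], 0.3],
  [[0, 0, 0.0015], [0, 0, 0], 0.3],
])

```text
time: 32.85
tcp_pos: [0.601, -0.2861, 0.1192]
tcp_rot: [3.142, 0.0, 1.57]
force: [0.2, -0.3, -0.7]
finger_gap: 0.521
```

```bash
python3 d.py .601 -.286 .117; python3 - <<'E'
from h import *
s=shot("side");crop(s,230,160,450,380,2.7,"side14")
E
```

```text
t 32.85 tcp [ 0.601  -0.2861  0.1192] rot [3.1415e+00 1.0000e-04 1.5698e+00] F [ 0.2 -0.3 -0.7] gap 0.521 q [-0.48  0.15  1.6  -0.    1.39 -0.48]
-> [ 0.601 -0.286  0.117] delta [ 0.0001 -0.      0.0022] rotvec [ 0.0001  0.0001 -0.001 ]
```

View pics/side14.png

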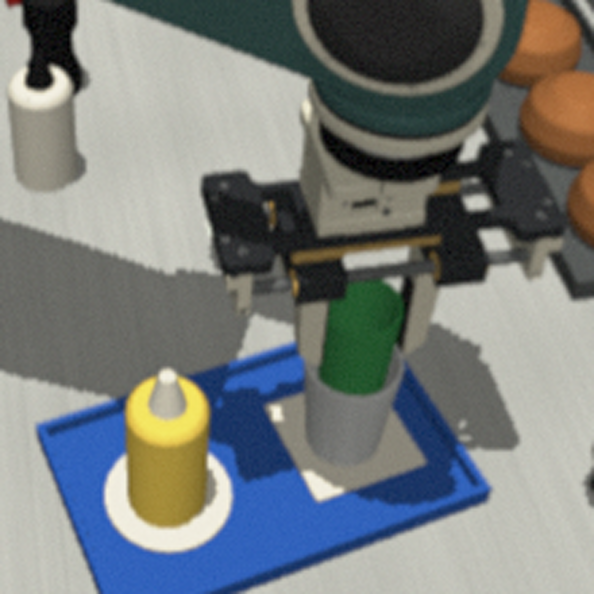

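Beaker deep in the cup, no lateral force. Last 2 mm.

Request:
move_arm([
  [[0, 0, 0.001], [0, 0, 0], 0.3],
  [[0, 0, 0.002], [0, 0, 0], 0.3],
  [[0, 0, 0.002], [0, 0, 0], 0.3],
])

```text
time: 33.2
tcp_pos: [0.6011, -0.2861, 0.1172]
tcp_rot: [3.141, 0.0, 1.57]
force: [-0.2, 0.8, -0.5]
finger_gap: 0.522
```

Request:
move_arm([
  [[0, 0, 0.0008], [0, 0, 0], 0.3],
  [[0, 0, 0.0008], [0, 0, 0], 0.3],
])

```text
time: 33.4
tcp_pos: [0.6013, -0.2863, 0.1171]
tcp_rot: [3.141, 0.001, 1.57]
force: [-1.0, -0.6, 5.4]
finger_gap: 0.521
```

Floor contact (5 N) at the predicted full-nest height, 0.117. Release, rise and clear.

Request:
move_arm([
  [[0, 0, -0.0005], [0, 0, 0], 0.8],
  [[0, 0, -0.0005], [0, 0, 0], 0.8],
  [[0, 0, -0.0005], [0, 0, 0], 0.8],
  [[0, 0, -0.0005], [0, 0, 0], 0.8],
  [[0, 0, -0.0005], [0, 0, 0], 0.8],
])

```text
time: 33.9
tcp_pos: [0.601, -0.2861, 0.1167]
tcp_rot: [-3.141, -0.0, 1.57]
force: [0.0, 0.1, -0.3]
finger_gap: 0.799
```

Request:
move_arm([
  [[0, 0, 0], [0, 0, 0], 0.8],
  [[0, 0, -0.02], [0, 0, 0], 0.8],
  [[0, 0, -0.05], [0, 0, 0], 0.8],
  [[0, 0, -0.09], [0, 0, 0], 0.8],
  [[0, 0, -0.13], [0, 0, 0], 0.8],
])

```text
time: 34.4
tcp_pos: [0.6008, -0.2859, 0.2481]
tcp_rot: [-3.141, -0.0, 1.57]
force: [1.1, -0.1, -0.2]
finger_gap: 0.797
```

Request:
move_arm([
  [[0.04, -0.01, 0], [0, 0, 0], 0.8],
  [[0.08, -0.02, 0], [0, 0, 0], 0.8],
  [[0.12, -0.03, 0], [0, 0, 0], 0.8],
  [[0.16, -0.04, 0], [0, 0, 0], 0.8],
  [[0.2, -0.05, 0], [0, 0, 0], 0.8],
])

```text
time: 34.9
tcp_pos: [0.5506, -0.0846, 0.2469]
tcp_rot: [3.141, -0.0, 1.57]
force: [0.8, 0.6, -0.0]
finger_gap: 0.798
```

Request:
move_arm([
  [[0.04, -0.01, 0], [0, 0, 0], 0.8],
  [[0.08, -0.02, 0], [0, 0, 0], 0.8],
  [[0.12, -0.03, 0], [0, 0, 0], 0.8],
  [[0.14, -0.035, 0], [0, 0, 0], 0.8],
  [[0.14, -0.035, 0], [0, 0, 0], 0.8],
])

```text
time: 35.4
tcp_pos: [0.5158, 0.0561, 0.2472]
tcp_rot: [3.141, -0.0, 1.573]
force: [0.2, -0.1, -0.7]
finger_gap: 0.801
```

```bash
python3 d.py ; python3 - <<'E'
from h import *
s=shot("side","side15");crop(s,180,60,430,400,1.7,"side15c");t=shot("top","top15")
E
```

```text
t 35.40 tcp [0.5158 0.0561 0.2472] rot [ 3.1411e+00 -4.0000e-04  1.5726e+00] F [ 0.2 -0.1 -0.7] gap 0.801 q [ 0.06 -0.23  1.76  0.    1.61  0.06]
```

View pics/side15c.png

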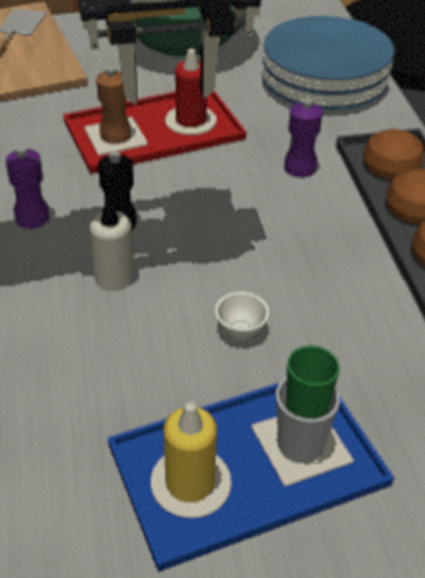

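View pics/top15.png

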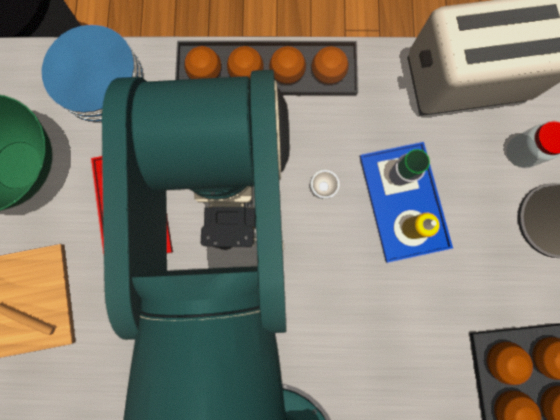

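Blue tray complete: beaker inside the cup (crop (312,370)), yellow centred. Now a numeric check against pads, using earlier red-tray pictures too.

```bash
python3 - <<'E'
from h import *
s=shot("side");t=shot("top")
crop(t,355,135,460,270,5,"bl"); t13=cv2.imread("pics/top13.png")
cv2.imwrite("pics/rd.png",cv2.resize(t13[140:275,85:180],None,fx=5,fy=5,interpolation=cv2.INTER_CUBIC))
cv2.imwrite("pics/sr.png",cv2.resize(s["frame"][80:165,210:330],None,fx=5,fy=5,interpolation=cv2.INTER_CUBIC))
cv2.imwrite("pics/sb.png",cv2.resize(s["frame"][255:380,240:420],None,fx=4,fy=4,interpolation=cv2.INTER_CUBIC))
c=lambda P,cam,o,k:((proj(cam,P)-o+.5)*k).round(0).tolist()
print("bl exp yel,beaker,cuprim",c([[.4803,-.3126,.127],[.6013,-.2862,.131],[.6013,-.2862,.087]],t,[355,135],5))
print("rd exp red,wood",c([[.5893,.336,.127],[.4676,.309,.121]],t,[85,140],5))
print("sr exp",c([[.5893,.336,.127],[.4676,.309,.121]],s,[210,80],5))
print("sb exp",c([[.4803,-.3126,.127],[.6013,-.2862,.131],[.6013,-.2862,.087]],s,[240,255],4))
E
```

```text
bl exp yel,beaker,cuprim [[394.0, 440.0], [315.0, 132.0], [278.0, 160.0]]
rd exp red,wood [[96.0, 130.0], [148.0, 436.0]]
sr exp [[413.0, 48.0], [178.0, 106.0]]
sb exp [[212.0, 176.0], [499.0, 79.0], [488.0, 149.0]]
```

View pics/bl.png

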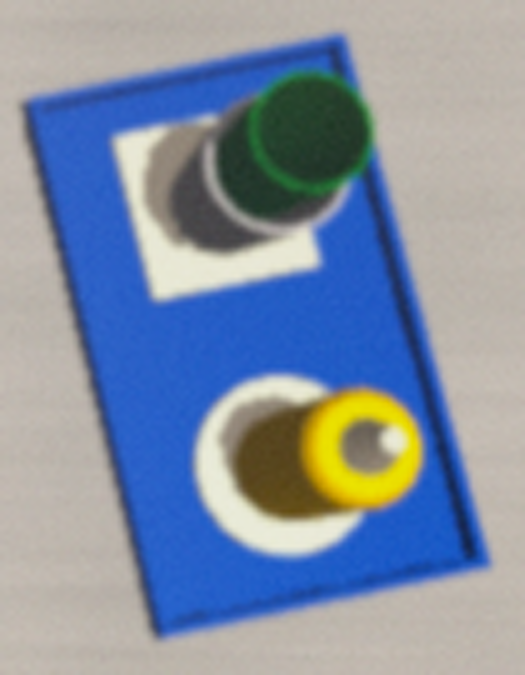

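View pics/rd.png

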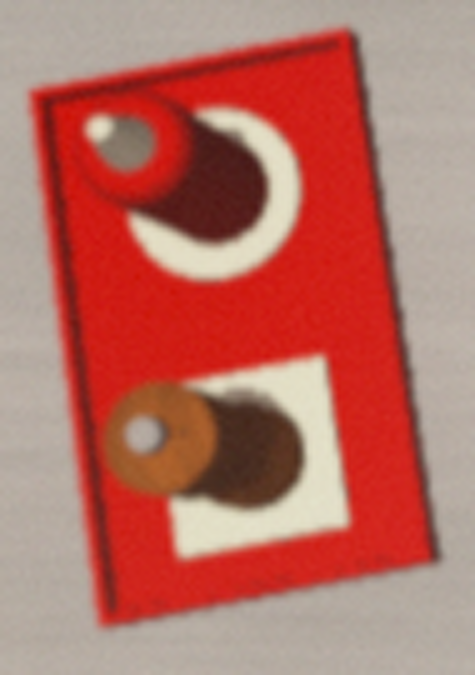

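View pics/sr.png

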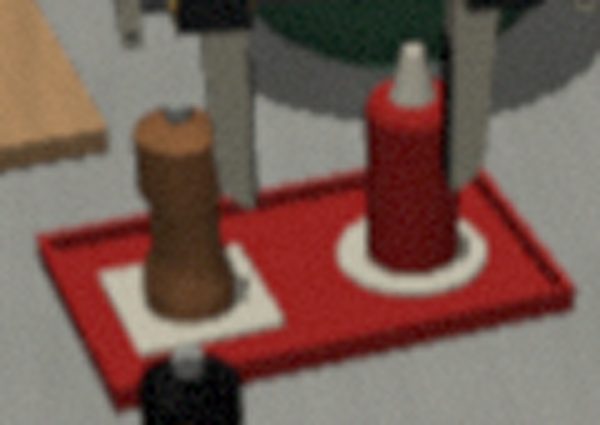

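View pics/sb.png

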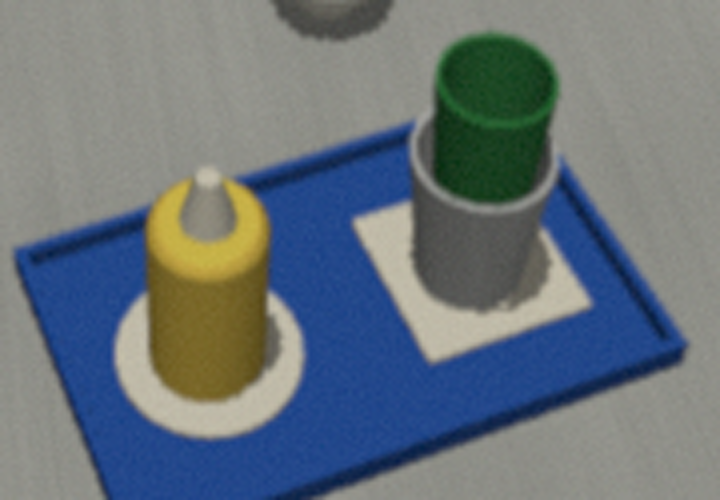

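```bash
python3 -c "
from workcell import order,telemetry
print(order.finish_job(), telemetry.get_state()['time'])"
```

```text
the job is handed in; nothing more can be done
the job is handed in; nothing more can be done
```

I placed everything in the order asked and handed the job in just after 35 s, with the gripper open and clear of everything. The order was red bottle, wooden mill, yellow bottle, steel cup, then the green beaker into the cup.

- **Positions:** Measured in the top view, the red bottle's foot is about 2 mm from the middle of its pad and the mill's foot less than 1 mm. Every item's top came within about 2 mm of where it should be, and all stand upright.
- **Nesting:** The beaker met the cup's floor at the height expected for full nesting (tool at 0.117 m, about 5 N). In the last pictures it stands in the cup.
- **Left in place:** By eye, the white bottle, black mill, ramekin and both purple mills look unmoved.
- **Disagreements:** The side camera read most points 1–3 mm lower in y than the top camera (more on a few far or partly hidden ones). Placing the yellow bottle and the cup each pressed the pad with about 15 N before release. No check failed.

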